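# Hang the display tray and load it

## Task

Get the tasting station ready: slide the lidded pot along the warming plate, without lifting it, from the ring in front of the slotted posts onto the other marked ring at the side. Then hook the metal tray's two claws into the upper pair of slots and press it down until it is locked fully home, and stand every spread jar from the counter upright on the hung tray. Leave the other things where they stand.

Things in the scene. Friction and masses are not known exactly. Their poses are not given: they have to be found in the camera images.
- station: Fixed display stand. Origin on the counter midway between its two dark steel posts, in the plane of their front faces; +x points back through the posts (away from the robot), +y left, z up. Posts at y = +90 and -90 mm, 40 mm wide, 171 mm high; front plate 5 mm thick with two slots one above the other, 18 mm wide: the upper from z = 127 to 161 mm, the lower from 77 to 111 mm.
- slots (a point): Point midway between the two upper slots, at their floors (127 mm above the counter), in the plane of the posts' front faces; axes as station. A spring catch behind each slot stops the claws about 6 mm before home: the tray's weight does not overcome it, a downward push of 8 to 20 N (through the grip or on the fin's top) does, and the claws are then held.
- ring_under (a point): Centre of the ring mark (112 mm across) in front of the posts, on top of the black warming plate (8 mm high, station x = -140 to -20, y = -65 to +275 mm). The pot starts here, roughly centred; while it is here the tray cannot be hung.
- ring_side (a point): Centre of the other ring mark, 215 mm to the left (station +y) of ring_under, on top of the warming plate.
- pot_knob (a point): Centre of the pot's upright wooden lid knob (25 mm in diameter, 28 mm high), 80 mm above the pot's underside. Steel pot, 92 mm in diameter (lid 95 mm, two wire ears out to 61 mm from the axis, 40 mm up), 94 mm high with its knob, 0.5 to 0.8 kg; lid top about 61 mm up; lid and knob are fixed to it.
- tray: Metal display tray, 0.42 kg, 123 mm deep (x, without claws), 330 mm wide (y). Origin at the middle of its underside; x points to its back plate (away from the robot), z up. Floor top at z = 25 mm; front lip (x = -58) and side walls (y = +-163 mm) up to 37 mm; back plate up to 66 mm, rear face at x = +63. A grip fin in the middle parts the floor into two bays, each 156 x 114 mm.
- tray_fin (a point): Point in the tray's grip fin, over its centre of mass: 14 mm behind the origin (+x), 60 mm above the underside, 20 mm below the fin's top. The fin stands along x, is 10 mm thick (y) and runs from x = -18 to +46 mm. Grip it across its thickness.
- claws (a point): Midway between the tray's two claws, at their necks' underside (52 mm above the tray's underside), in the back plate's rear face; axes as tray. Claws at y = +-90 mm, 12 mm wide, 10 mm high necks 14 mm long, at the end a tooth 7 mm thick hanging 12 mm. Hook: from 18 mm above slots move back (+x) until the plate meets the posts, then press down 18 mm; home when this point lies on slots.
- jar_0_mid (a point): Centre of a spread jar (glass jar with black twist lid, 62 mm in diameter, 78 mm high, 0.23 to 0.35 kg), half-way up, z up. Three or four of the four jars are present.
- jar_1_mid (a point): Centre of a spread jar (glass jar with black twist lid, 62 mm in diameter, 78 mm high, 0.23 to 0.35 kg), half-way up, z up. Three or four of the four jars are present.
- jar_2_mid (a point): Centre of a spread jar (glass jar with black twist lid, 62 mm in diameter, 78 mm high, 0.23 to 0.35 kg), half-way up, z up. Three or four of the four jars are present.
- jar_3_mid (a point): Centre of a spread jar (glass jar with black twist lid, 62 mm in diameter, 78 mm high, 0.23 to 0.35 kg), half-way up, z up. Three or four of the four jars are present.
- jar_0: The same jar as point jar_0_mid, origin at the centre of its underside.
- jar_1: The same jar as point jar_1_mid, origin at the centre of its underside.
- jar_2: The same jar as point jar_2_mid, origin at the centre of its underside.
- jar_3: The same jar as point jar_3_mid, origin at the centre of its underside.
- pick_cup: Glass with wooden picks, 47 mm in diameter, 96 mm high, origin at its underside. Stays where it is.
- wax_stamp: Upright wooden seal stamp, 25 mm in diameter, 78 mm high, origin at its underside. Stays where it is.
- bell: Desk bell, 72 mm in diameter, 52 mm high, origin at its underside. Stays where it is.
- tape: Tape dispenser, 47 x 133 x 67 mm, origin at its underside. Stays where it is.
- pot: The pot of point pot_knob; origin at the centre of its underside.
Not all that is in view belongs to the job. What is shaped like the jar_0 but red is not meant.

How it is judged:
By the outcome, as a careful person would: the job done as asked, in the order asked, and still so for the second after the job is handed in, with the robot touching nothing.
Of jar_0, jar_1, jar_2, jar_3 only 3 to 4 are there at a start; the rules pass over those that are not, and their reading is None.
At some moment in a run one of jar_0, jar_1, jar_2, jar_3 may be knocked a few centimetres aside while the robot is not near it.
It also fails if it takes over 210 s, if anything falls off the work surface, if the arm or the gripper's body presses on something with over 40 N, if the wrist force passes 120 N, or if a joint passes its speed limit or range.

## Robot

A 6-joint arm with a two-finger parallel gripper is mounted at the origin on a cart in front of the work surface, level with it; the furniture and walls round the work are solid. World frame = base frame: x ahead of the robot, y to its left, z up, the work surface at z = 0. Lengths are in m, angles in rad, forces in N, time in s.
With the tool pointing down it reaches from about 0.25 to 0.775 m from the base axis. Payload 4 kg.
Tool frame: the origin (TCP) lies midway between the tips of the shut fingers; the grasp point (between the pads) lies 19 mm behind it; z points along the fingers, x is the direction in which the jaws open and shut, and the axes are right-handed (so a half turn about z gives the same grasp; the last joint's range is limited). The gripper opens to 94 mm and grips with 3 to 60 N. Pads are 16 mm wide; open, the fingers measure 119 mm over their backs; the gripper's body (75 mm by 177 mm) begins 78 mm behind the grasp point.
Start: joints at [-1.368, 0.087, 1.371, -0, 1.684, -0.103], TCP at [0.166, -0.525, 0.206] pointing down, gripper open.
Joint ranges: [-3.1, 3.1], [-0.76, 2.03], [0.27, 2.55], [-1.08, 4.22], [0.17, 2.65], [-2.57, 2.57]. Speed limits (rad/s): [2.79, 2.79, 3.14, 3.14, 3.14, 3.14].

## Interface

Orientations are given as [roll, pitch, yaw] about the fixed x, y, z axes, in that order (R = Rz(yaw) Ry(pitch) Rx(roll)).
In Python, from bench import * gives the robot as it stands.
- The arm moves only by the tool send_rows, never from a script. Its argument "rows" is one flat list of numbers, 7 for each row, row after row: the shift along the world's x, y, z in mm, then the turn, a rotation vector about the world's x, y, z in degrees, then the opening, from 0 (shut) to 1 (fully open). A call has exactly 8 rows; each row shifts and turns the commanded pose from where the row before left it; what a row does not reach is not made up. A row lasts 1/8 s, in which the tool goes at most 62.5 mm and 10.7 degrees, less where a joint would pass 70% of its speed; a pose out of reach is approached as far as the arm can. A call is refused whole if a number of a shift passes 62.5 or a number of a turn 10.7, either way. A call with a gripper value outside its range is refused whole. The fingers move at their own pace and stop on an object; the grip force is fixed at half the most. Time passes only in rows, so rows that do not move let the fingers close, or fill a call up. It gives the time, the measured TCP pose, the force and the opening at its end, in the units of the state.
- get_obs(): the state, without advancing time (a new reading comes with each control period).
- snapshot(name): name is "scene" or "top"; returns a dict with "color" (384x512x3 uint8, red, green, blue), "intrinsics" (3x3 intrinsics, pixels), "distortion" ([k1, k2, p1, p2, k3] as OpenCV has them; the pictures are not rectified), "rvec" (rotation vector, rad) and "tvec" (3), from world to camera coordinates, as OpenCV has them. Camera axes: x right, y down, z forward; pixel columns grow to the right and rows downward; lengths in m; the calibration is good to about 2 mm. A picture is of the moment at which its call begins. There is no depth.
- close_job(): hands the job in, once; it reports no verdict.
The state is a dict: "time": time; "joint_positions": joint angles; "qvel": joint speeds; "joint_torque": joint torques, N m; "tool_pos": TCP position; "ee_rot": TCP orientation; "wrist_force": force on the tool from outside, world axes, zero at the start; "wrist_torque": the same for the moment, N m; "width": finger opening in m.
Only numpy, scipy, OpenCV 4.12 (cv2) and the standard library are available. Lean on these libraries where they do the work, as an engineer would, in place of code of your own. Each camera call takes 0.05 s, during which the arm holds its last target.

## Working session

There is one attempt and no reset: what is moved stays moved. The work goes in short steps, Python scripts to look and compute and a tool call to move; the robot and the scene stay as the last step left them, time stands still between calls to the robot, and variables do not carry over. Pictures are saved under pics/ and viewed, and the job is handed in when it is done.

Besides the shell and the picture viewer there is one more tool, called after "Request:" in YAML: its name, and indented under it one key for each argument. send_rows: Moves the arm, as the interface text tells. Its arguments: {"type":"object","properties":{"rows":{"type":"array","items":{"type":"number"}}},"required":["rows"]}

```bash
ls; mkdir -p pics; python3 - <<'E'
from bench import *
import cv2
o=get_obs(); print(o)
for n in ("scene","top"):
    s=snapshot(n); cv2.imwrite(f"pics/{n}0.png",s["color"][:,:,::-1]); print(n,s["intrinsics"],s["distortion"],s["rvec"],s["tvec"])
E
```

```text
pics
{'time': 0.0, 'joint_positions': array([-1.36807623e+00,  8.79206538e-02,  1.37220991e+00, -2.37694413e-05,
        1.68356117e+00, -1.03072831e-01]), 'qvel': array([-5.29938220e-06, -8.16318110e-04, -5.80979343e-04,  1.40035212e-03,
        1.01739716e-03,  6.20627704e-04]), 'joint_torque': array([ 5.18051384e-04, -3.40185428e+01, -3.02425039e+01,  7.16775586e-02,
        3.28826567e-02, -1.77904067e-04]), 'tool_pos': array([ 0.16547292, -0.52396757,  0.20434542]), 'ee_rot': array([-3.14140018e+00,  2.09036624e-03, -1.26500585e+00]), 'wrist_force': array([ 0.1115043 ,  0.61909818, -0.20123807]), 'wrist_torque': array([-0.0416704 , -0.0475099 ,  0.01624158]), 'width': 0.09415539585047561}
scene [[410.88959351   0.         260.95673991]
 [  0.         410.88959351 196.55685243]
 [  0.           0.           1.        ]] [-0.05289154  0.          0.          0.          0.        ] [ 2.36286666 -0.69764303  0.27206623] [-0.50378287  0.25730003  1.45107332]
top [[423.54675398   0.         252.4241356 ]
 [  0.         423.54675398 191.07969243]
 [  0.           0.           1.        ]] [0.01592325 0.         0.         0.         0.        ] [ 2.18244393 -2.1669708   0.08071169] [-0.05948001  0.54625058  1.61100105]
```

View pics/scene0.png

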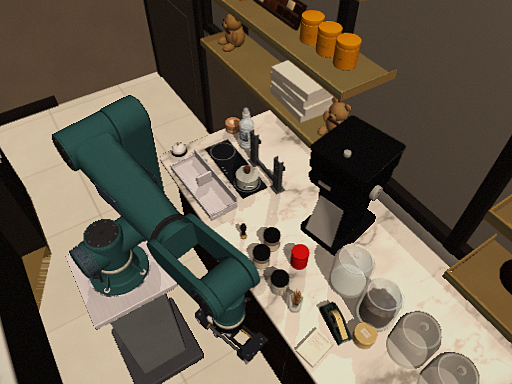

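View pics/top0.png

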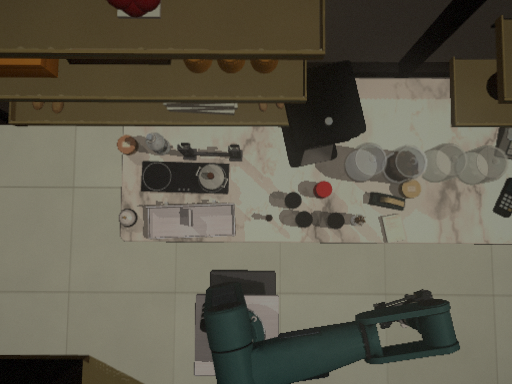

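```bash
cat > h.py <<'E'
from bench import *
import cv2, numpy as np
def unproj(s,pts,z):
    pts=np.array(pts,float).reshape(-1,1,2)
    R,_=cv2.Rodrigues(np.array(s["rvec"],float)); t=np.array(s["tvec"],float).ravel()
    n=cv2.undistortPoints(pts,s["intrinsics"],np.array(s["distortion"],float)).reshape(-1,2)
    d=np.c_[n,np.ones(len(n))]@R; c=-R.T@t
    z=np.broadcast_to(z,len(n))
    return c+d*((z-c[2])/d[:,2])[:,None]
def proj(s,P):
    return cv2.projectPoints(np.array(P,float).reshape(-1,1,3),np.array(s["rvec"],float),np.array(s["tvec"],float),s["intrinsics"],np.array(s["distortion"],float))[0].reshape(-1,2)
def crop(s,x0,y0,x1,y1,k,name,grid=20,ov=()):
    im=s["color"][y0:y1,x0:x1,::-1].copy()
    im=cv2.resize(im,None,fx=k,fy=k,interpolation=cv2.INTER_CUBIC)
    for g in range((x0//grid+1)*grid,x1,grid):
        cv2.line(im,(int((g-x0+.5)*k),0),(int((g-x0+.5)*k),6),(0,255,0),1); cv2.putText(im,str(g),(int((g-x0)*k)-8,16),0,.35,(0,255,0),1)
    for g in range((y0//grid+1)*grid,y1,grid):
        cv2.line(im,(0,int((g-y0+.5)*k)),(6,int((g-y0+.5)*k)),(0,255,0),1); cv2.putText(im,str(g),(8,int((g-y0+.5)*k)+4),0,.35,(0,255,0),1)
    for pl,col in ov:
        q=((np.array(pl)-[x0,y0]+.5)*k).astype(int)
        cv2.polylines(im,[q.reshape(-1,1,2)],False,col,1)
    cv2.imwrite("pics/"+name+".png",im)
E
python3 - <<'E'
from h import *
s=snapshot("top"); crop(s,110,125,250,245,5,"t1a",10); crop(s,240,170,410,250,4,"t1b",10)
s2=snapshot("scene"); crop(s2,160,100,300,230,5,"s1a",10); crop(s2,220,210,360,340,5,"s1b",10)
for z,p in ((0.0,[(121,242),(290,240)]),):
    print(unproj(s,p,z))
E
```

```text
[[ 0.3471167   0.4523528   0.        ]
 [ 0.35962082 -0.20216232  0.        ]]
```

View pics/t1a.png

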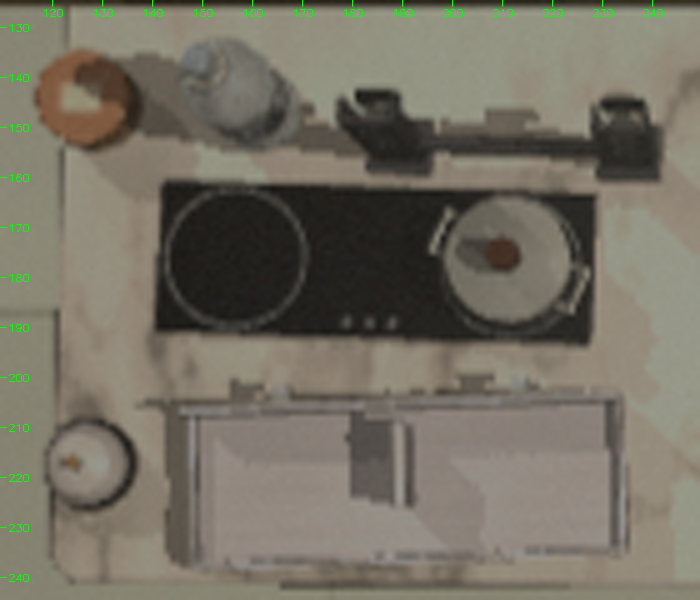

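View pics/t1b.png

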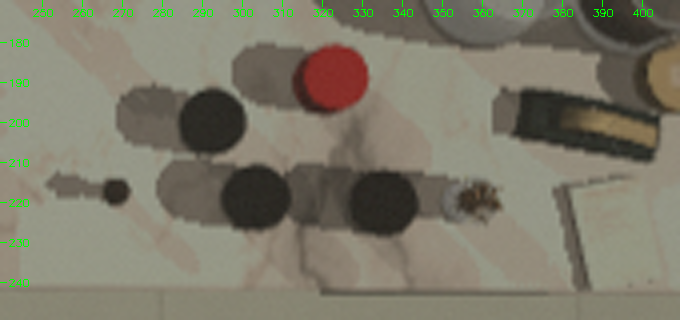

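View pics/s1a.png

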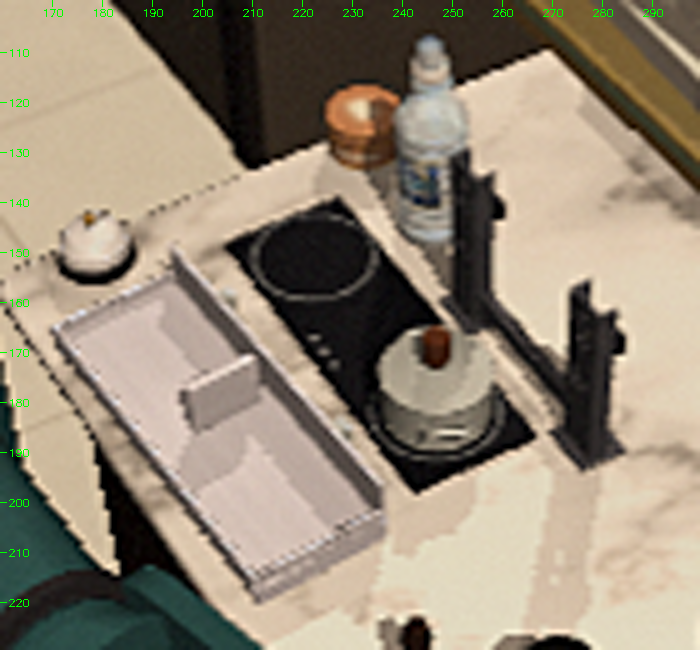

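View pics/s1b.png

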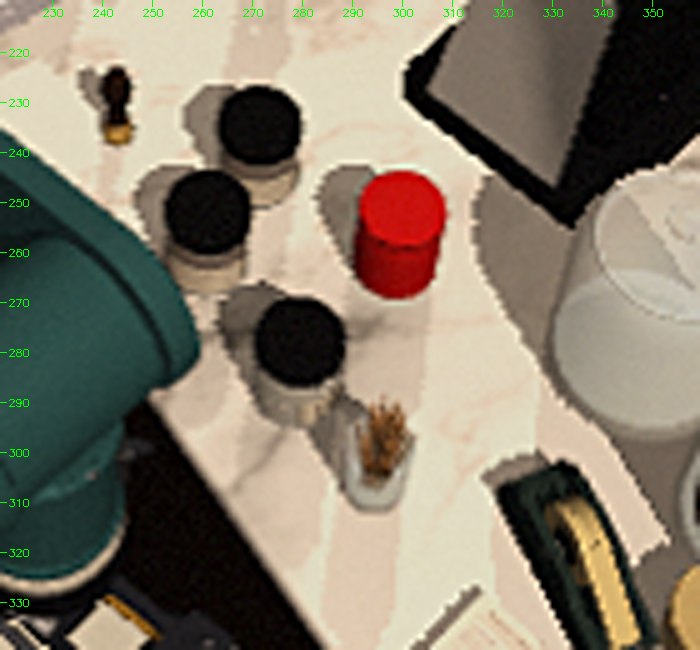

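```bash
cat > fit.py <<'E'
from h import *
from scipy.optimize import least_squares
def fit(obs,p0,extra=None):
    # obs list of (s, model pts Nx3, px Nx2)
    def f(p):
        c,sn=np.cos(p[2]),np.sin(p[2]); R=np.array([[c,-sn,0],[sn,c,0],[0,0,1]])
        return np.concatenate([(proj(s,np.array(m)@R.T+[p[0],p[1],0])-px).ravel() for s,m,px in obs])
    r=least_squares(f,p0); return r.x,r.fun.reshape(-1,2)
def c2p(pts,x0,y0,k): return np.array(pts,float)/k-.5+[x0,y0]
E
python3 - <<'E'
from fit import *
t=snapshot("top"); s=snapshot("scene")
A=lambda p:c2p(p,110,125,5); B=lambda p:c2p(p,160,100,5)
M=[(-.02,.275,.008),(-.02,-.065,.008),(-.14,-.065,.008),(-.14,.275,.008)]
pt=A([(163,181),(597,195),(590,344),(155,330)])
ps=B([(338,197),(537,436),(415,494),(226,247)])
for o in ([(t,M,pt)],[(s,M,ps)],[(t,M,pt),(s,M,ps)]):
    x,r=fit(o,[.6,.2,0]); print(x,np.round(r,1).tolist())
P=np.array(x)
# tray
T=[(.063,.165,.066),(.063,-.165,.066),(-.06,-.165,.037),(-.06,.165,.037)]
pt=A([(165,403),(622,395),(627,556),(186,567)])
ps=B([(173,248),(382,492),(255,588),(55,330)])
for o in ([(t,T,pt)],[(s,T,ps)],[(t,T,pt),(s,T,ps)]):
    x,r=fit(o,[.42,.2,0]); print(x,np.round(r,1).tolist())
# jars top z=.078
C=lambda p:c2p(p,240,170,4); D=lambda p:c2p(p,220,210,5)
jt=C([(212,121),(256,197),(383,203),(333,76)]); js=D([(260,126),(208,212),(300,342),(400,207)])
print("jars",unproj(t,jt,.078),unproj(s,js,.078))
print("cup",unproj(t,C([(477,201)]),.09),"stamp",unproj(t,C([(116,191)]),.078), unproj(s,D([(118,75)]),.07))
print("knob",unproj(t,A([(502,253)]),.102),unproj(s,B([(436,333)]),.102),"lid",unproj(t,A([(511,257)]),.069))
print("rings",unproj(t,A([(236,257)]),.008),unproj(s,B([(315,257)]),.008))
E
```

```text
[ 0.67866398  0.10225308 -0.02611092] [[0.0, -0.4], [-0.1, -0.4], [0.1, 0.4], [-0.1, 0.3]]
[ 0.67753627  0.09916902 -0.02080727] [[0.4, 0.3], [0.5, 0.0], [-0.2, 0.0], [-0.6, -0.4]]
[ 0.67841162  0.10132621 -0.02401066] [[0.3, -0.2], [0.2, -0.3], [0.4, 0.4], [0.2, 0.5], [0.5, -0.2], [0.3, -0.4], [-0.4, -0.5], [-0.6, -0.8]]
[0.42930693 0.18040181 0.03256352] [[2.2, 0.2], [-1.2, -0.5], [-1.1, 0.2], [0.1, 0.2]]
[0.42605921 0.171278   0.03746715] [[0.5, 0.0], [0.9, -0.0], [-0.6, -0.2], [-0.7, 0.1]]
[0.4283163  0.17737979 0.03441753] [[2.9, 0.5], [-0.4, -0.3], [-0.3, 0.3], [0.9, 0.5], [0.4, -1.0], [0.5, -1.2], [-1.0, -1.5], [-0.7, -1.1]]
jars [[ 0.51072127 -0.20523228  0.078     ]
 [ 0.44058407 -0.24585028  0.078     ]
 [ 0.43594849 -0.36296251  0.078     ]
 [ 0.55343389 -0.31764315  0.078     ]] [[ 0.50664607 -0.21238335  0.078     ]
 [ 0.4361792  -0.25249386  0.078     ]
 [ 0.43209423 -0.36944607  0.078     ]
 [ 0.55012775 -0.32090739  0.078     ]]
cup [[ 0.43825996 -0.44659139  0.09      ]] stamp [[ 0.44516038 -0.11638258  0.078     ]] [[ 0.44798605 -0.11477455  0.07      ]]
knob [[0.5980242  0.10070294 0.102     ]] [[0.59950525 0.10294864 0.102     ]] lid [[0.59902351 0.09753418 0.069     ]]
rings [[0.60484468 0.31897281 0.008     ]] [[0.6055178  0.31928178 0.008     ]]
```

```bash
cat > ov.py <<'E'
from fit import *
G=(0,255,0);Rr=(0,0,255);Y=(0,255,255);M=(255,0,255)
def tf(p,m):
    c,s=np.cos(p[2]),np.sin(p[2]);R=np.array([[c,-s,0],[s,c,0],[0,0,1]]);return np.array(m,float)@R.T+[p[0],p[1],p[3] if len(p)>3 else 0]
def circ(c,r,z,n=40):
    a=np.linspace(0,2*np.pi,n);return np.c_[c[0]+r*np.cos(a),c[1]+r*np.sin(a),0*a+z]
def box(x0,x1,y0,y1,z): return [(x0,y0,z),(x1,y0,z),(x1,y1,z),(x0,y1,z),(x0,y0,z)]
def station_l(s,p):
    L=[(proj(s,tf(p,box(-.14,-.02,-.065,.275,.008))),G)]
    for y in (0,.215): L.append((proj(s,tf(p,circ((-.08,y),.056,.008))),G))
    for y in (-.09,.09): 
        L.append((proj(s,tf(p,[(0,y-.02,0),(0,y-.02,.171),(0,y+.02,.171),(0,y+.02,0),(0,y-.02,0)])),Y))
        for a,b in((.127,.161),(.077,.111)): L.append((proj(s,tf(p,[(0,y-.009,a),(0,y-.009,b),(0,y+.009,b),(0,y+.009,a),(0,y-.009,a)])),Y))
    return L
def tray_l(s,p):
    L=[(proj(s,tf(p,box(-.06,.063,-.165,.165,.0))),M),(proj(s,tf(p,[(.063,-.165,.066),(.063,.165,.066),(-.06,.165,.037),(-.06,-.165,.037),(.063,-.165,.066)])),Rr),
     (proj(s,tf(p,box(-.018,.046,-.005,.005,.08))),Rr)]
    for y in (-.09,.09): L.append((proj(s,tf(p,box(.063,.084,y-.006,y+.006,.062))),Rr))
    return L
def pot_l(s,c,z=.008): return [(proj(s,circ(c,.0475,z+.061)),Rr),(proj(s,circ(c,.0125,z+.094)),Rr),(proj(s,circ(c,.046,z)),M)]
def jar_l(s,c,z=0): return [(proj(s,circ(c,.031,z+.078)),Rr),(proj(s,circ(c,.031,z)),M)]
E
cat > o1.py <<'E'
from ov import *
import sys
tag=sys.argv[1]
st=[.6785,.1010,-.0240]; tr=[.4283,.1745,.0345]; jars=[(.509,-.208),(.4385,-.249),(.434,-.366)]; pot=(.599,.1015)
for n,ca,cb in (("top",(110,125,250,245,5),(240,170,410,250,4)),("scene",(160,100,300,230,5),(220,210,360,340,5))):
    s=snapshot(n); L=station_l(s,st)+tray_l(s,tr)+pot_l(s,pot)
    for j in jars: L+=jar_l(s,j)
    crop(s,*ca,tag+n+"a",10,L); crop(s,*cb,tag+n+"b",10,L)
E
python3 o1.py o1
```

```text
(no output)
```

View pics/o1topa.png

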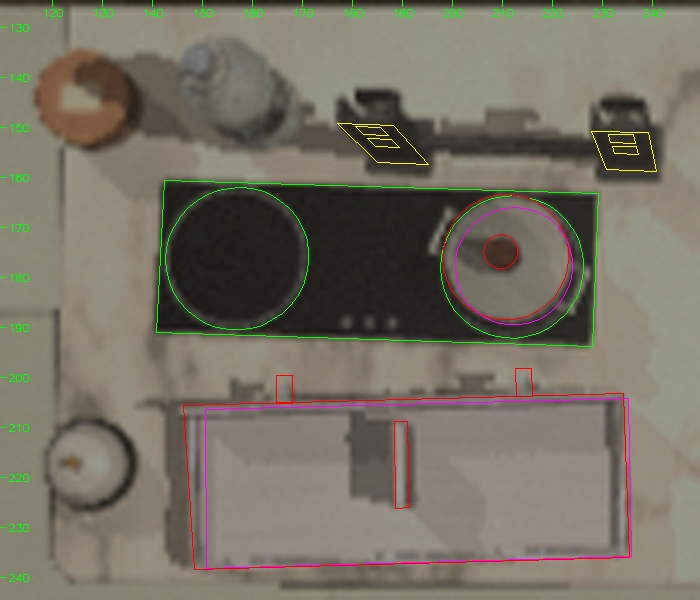

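View pics/o1scenea.png

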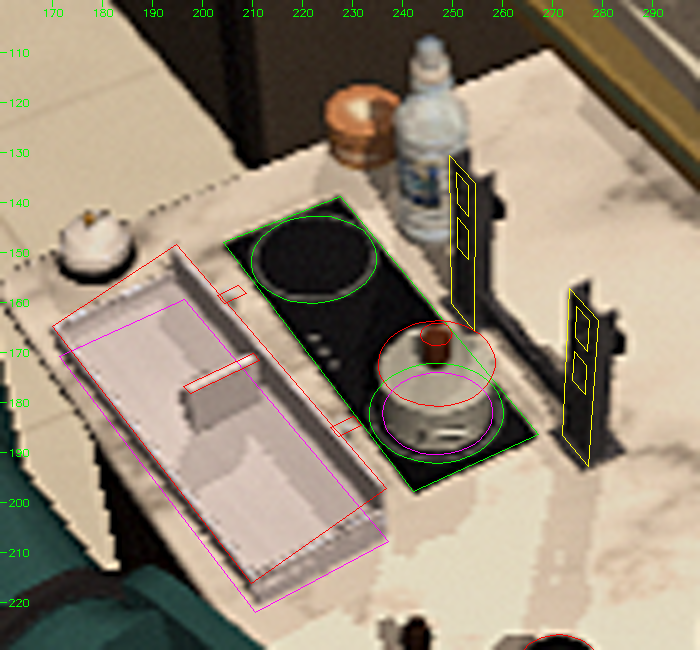

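View pics/o1topb.png

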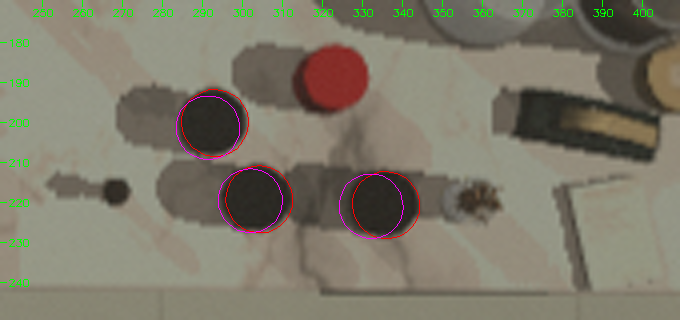

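View pics/o1sceneb.png

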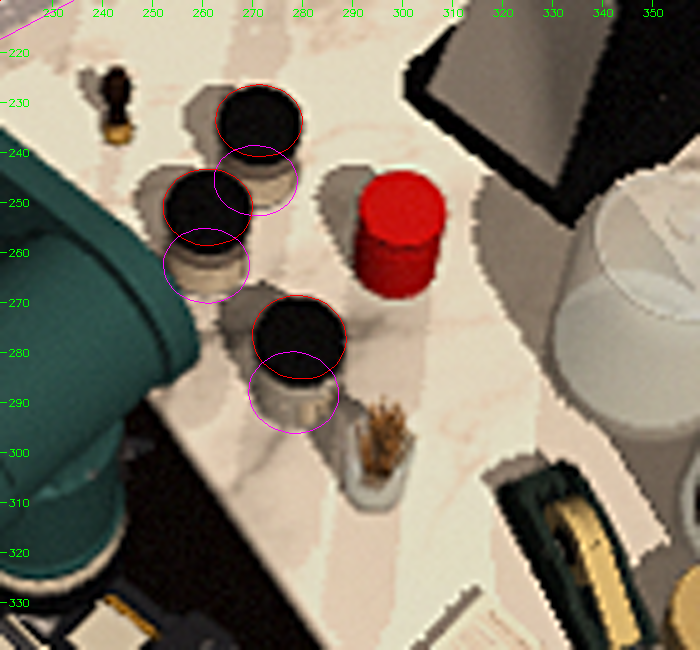

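Request:
send_rows:
  rows: [27,39,2,0,0,-1,1,27,39,2,0,0,-1,1,27,39,2,0,0,-1,1,27,39,2,0,0,-1,1,27,39,2,0,0,-1,1,27,39,2,0,0,-1,1,27,39,2,0,0,-1,1,27,39,2,0,0,-1,1]

```text
time: 1.4
tool_pos: [0.3823, -0.2112, 0.2218]
ee_rot: [-3.141, -0.001, -1.405]
wrist_force: [0.3, -0.2, 0.1]
width: 0.0938
```

Request:
send_rows:
  rows: [27,39,0,0,0,-1,1,27,39,0,0,0,-1,1,27,39,0,0,0,-1,1,27,39,0,0,0,-1,1,27,39,0,0,0,-1,1,27,39,0,0,0,-1,1,27,39,0,0,0,-1,1,27,39,0,0,0,-1,0.7]

```text
time: 2.4
tool_pos: [0.5984, 0.1009, 0.2215]
ee_rot: [-3.141, -0.0, -1.545]
wrist_force: [0.9, -0.1, -0.0]
width: 0.0871
```

```bash
python3 - <<'E'
from ov import *
o=get_obs(); print(o["tool_pos"],o["wrist_force"])
s=snapshot("top"); crop(s,150,120,300,240,5,"t2",10,pot_l(s,(.599,.1015)))
s=snapshot("scene"); p=proj(s,[o["tool_pos"]])[0]; print(p); crop(s,180,90,320,210,5,"s2",10,[(np.array([p-[4,0],p+[4,0]]),G),(np.array([p-[0,4],p+[0,4]]),G)])
E
```

```text
[0.59836105 0.10090039 0.2215492 ] [ 0.90518774 -0.12478324 -0.03871233]
[246.33507104 144.44560162]
```

View pics/s2.png

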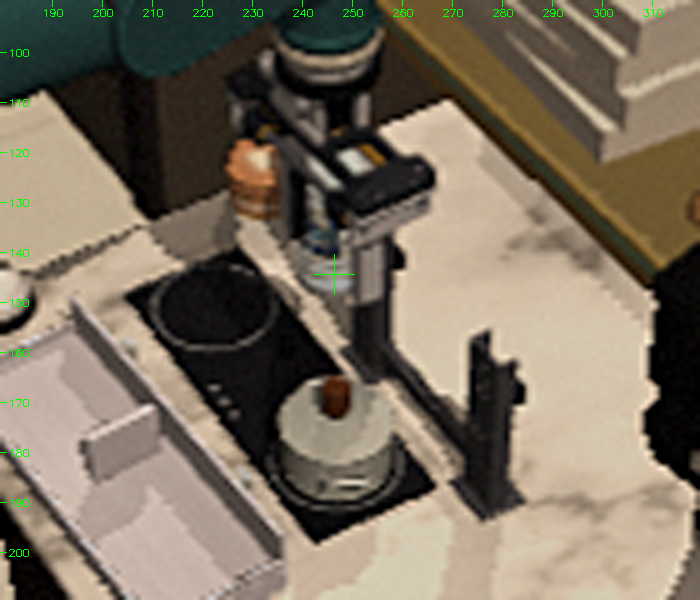

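View pics/t2.png

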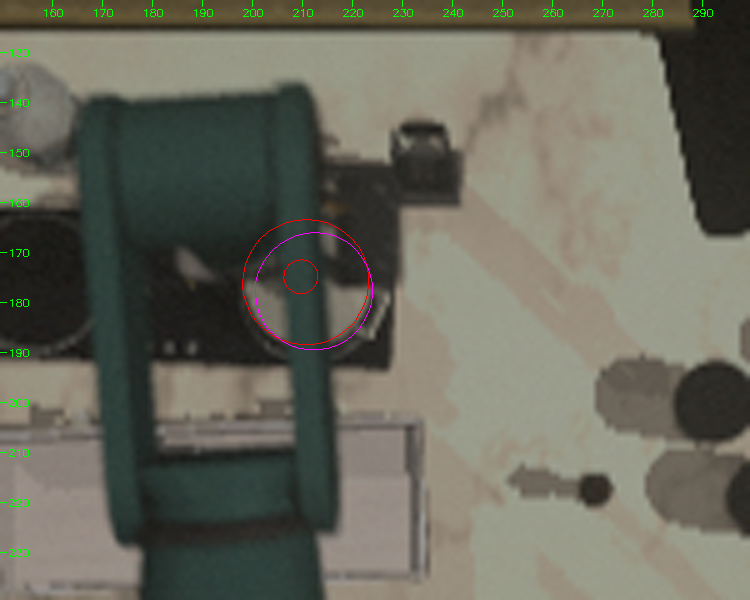

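Request:
send_rows:
  rows: [0,0,-30,0,0,0,0.7,0,0,-30,0,0,0,0.7,0,0,-30,0,0,0,0.7,0,0,-25,0,0,0,0.7,0,0,-15,0,0,0,0.7,0,0,-12,0,0,0,0.7,0,0,-5,0,0,0,0.7,0,0,0,0,0,0,0.7]

```text
time: 3.5
tool_pos: [0.5978, 0.0995, 0.0748]
ee_rot: [-3.141, -0.0, -1.544]
wrist_force: [-0.6, -1.3, 0.0]
width: 0.0653
```

Request:
send_rows:
  rows: [0,0,0,0,0,0,0,0,0,0,0,0,0,0,0,0,0,0,0,0,0,0,0,0,0,0,0,0,0,0,0,0,0,0,0,0,0,0,0,0,0,0,0,0,0,0,0,0,0,0,0,0,0,0,0,0]

```text
time: 4.5
tool_pos: [0.5977, 0.0992, 0.0746]
ee_rot: [-3.141, -0.001, -1.544]
wrist_force: [0.8, -1.4, 0.2]
width: 0.0242
```

Request:
send_rows:
  rows: [0.2,6,0,0,0,0,0,0.4,13,0,0,0,0,0,0.4,15,0,0,0,0,0,0.5,15,0,0,0,0,0,0.5,15,0,0,0,0,0,0.5,15,0,0,0,0,0,0.5,15,0,0,0,0,0,0.5,15,0,0,0,0,0]

```text
time: 5.5
tool_pos: [0.6012, 0.2095, 0.0746]
ee_rot: [-3.141, -0.0, -1.544]
wrist_force: [-0.1, -2.5, 1.8]
width: 0.0246
```

Request:
send_rows:
  rows: [0.5,15,0,0,0,0,0,0.5,15,0,0,0,0,0,0.5,15,0,0,0,0,0,0.5,15,0,0,0,0,0,0.5,15,0,0,0,0,0,0.5,15,0,0,0,0,0,0.5,14,0,0,0,0,0,0,4,0,0,0,0,0]

```text
time: 6.5
tool_pos: [0.6046, 0.3176, 0.0746]
ee_rot: [-3.141, -0.0, -1.543]
wrist_force: [-0.6, -3.4, 4.8]
width: 0.0243
```

```bash
python3 - <<'E'
from ov import *
o=get_obs(); print(o["tool_pos"],o["wrist_force"],o["wrist_torque"])
st=[.6785,.1010,-.0240]
s=snapshot("top"); crop(s,110,125,250,245,5,"t3",10,station_l(s,st))
s=snapshot("scene"); crop(s,160,100,300,220,5,"s3",10,station_l(s,st))
E
```

```text
[0.60455684 0.3176014  0.07460896] [-0.58626738 -3.41719963  4.76944514] [-0.4808009   0.04073826 -0.03094289]
```

View pics/s3.png

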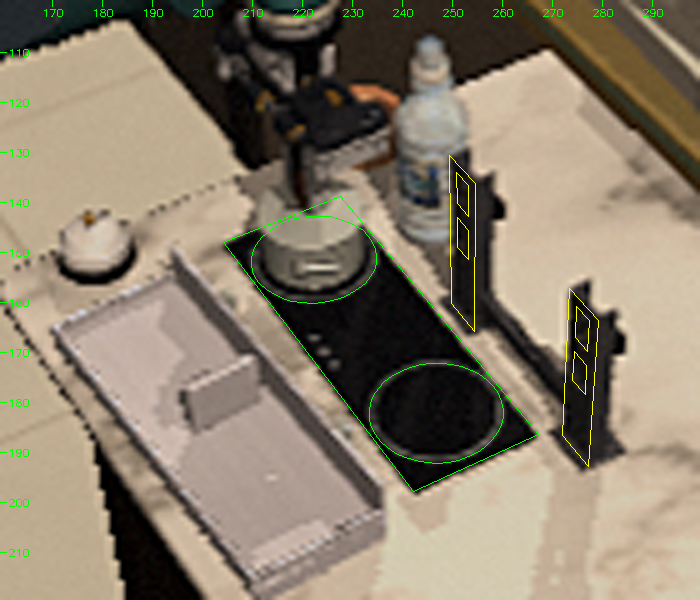

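View pics/t3.png

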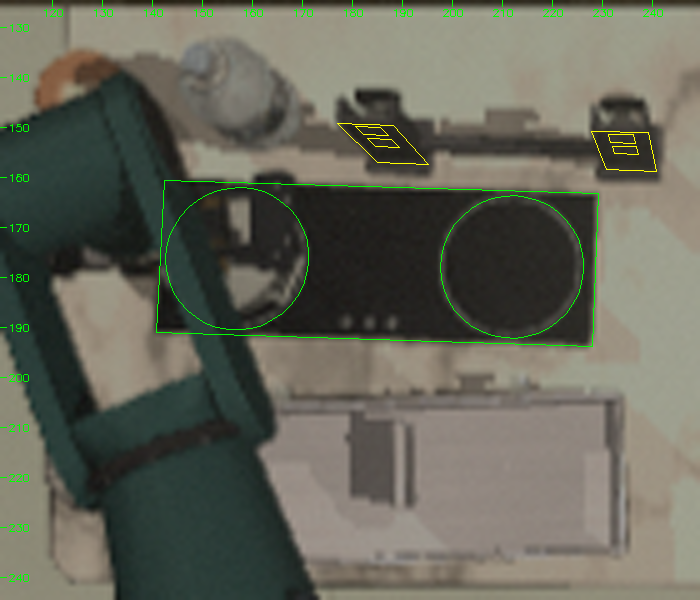

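Request:
send_rows:
  rows: [0,0,0,0,0,0,0.6,0,0,0,0,0,0,0.6,0,0,0,0,0,0,0.6,0,0,5,0,0,0,0.6,0,0,20,0,0,0,0.6,0,0,35,0,0,0,0.6,0,0,40,0,0,0,0.6,0,0,40,0,0,0,0.6]

```text
time: 7.6
tool_pos: [0.6047, 0.3166, 0.2179]
ee_rot: [-3.139, 0.001, -1.544]
wrist_force: [0.2, 0.7, -0.1]
width: 0.0564
```

```bash
python3 - <<'E'
from ov import *
t=snapshot("top"); s=snapshot("scene")
A=lambda p:c2p(p,110,125,5); B=lambda p:c2p(p,160,100,5)
Tt=[(.063,-.165,.066),(-.06,-.165,.037),(-.06,.165,.037),(-.018,.0,.08),(.046,0,.08)]
pt=A([(622,395),(628,556),(188,569),(402,506),(397,421)])
Ts=[(.063,.165,.066),(.063,-.165,.066),(-.06,-.165,.037),(-.06,.165,.037),(-.018,0,.08),(.046,0,.08)]
ps=B([(173,248),(383,492),(254,588),(54,330),(185,392),(255,357)])
for o in ([(t,Tt,pt)],[(s,Ts,ps)],[(t,Tt,pt),(s,Ts,ps)]):
    x,r=fit(o,[.42,.2,0]); print(x,np.round(r,1).tolist())
print(tf(x,[(.014,0,.06)]))
crop(t,110,125,250,245,5,"t4",10,tray_l(t,x)+pot_l(t,(.6045,.3175)))
crop(s,160,100,300,230,5,"s4",10,tray_l(s,x)+pot_l(s,(.6045,.3175)))
E
```

```text
[0.42891082 0.176584   0.03205785] [[-0.2, -0.3], [-0.3, 0.3], [0.7, -0.1], [-0.5, 0.2], [0.3, -0.1]]
[0.42611875 0.17229314 0.03815198] [[0.3, -0.1], [0.6, -0.2], [-0.5, -0.4], [-0.6, -0.0], [0.2, 0.2], [0.1, 0.5]]
[0.4277191  0.17507767 0.03549829] [[0.2, -0.2], [0.2, 0.5], [1.1, 0.3], [-0.1, 0.6], [0.6, 0.3], [0.5, -0.7], [0.5, -0.8], [-0.6, -1.0], [-0.5, -0.6], [0.2, -0.4], [0.1, -0.0]]
[[0.44171028 0.17557454 0.06      ]]
```

View pics/s4.png

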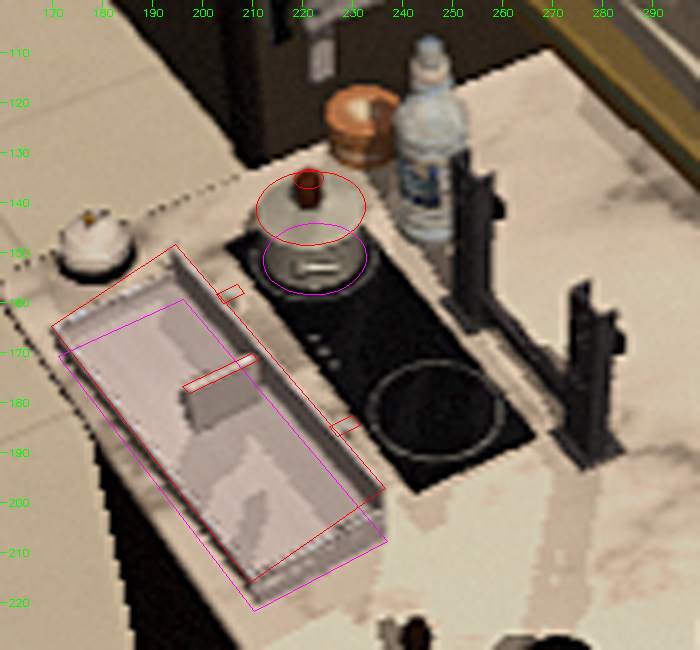

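View pics/t4.png

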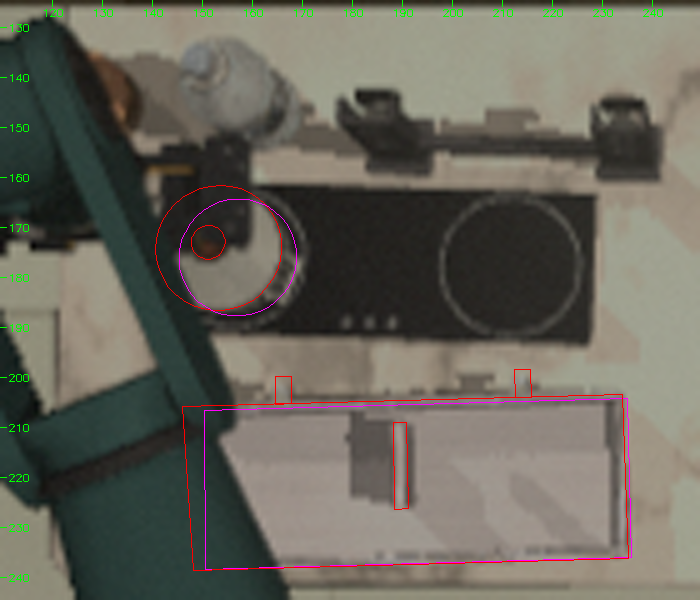

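Request:
send_rows:
  rows: [-15,-13,0,0,0,0.5,0.6,-25,-22,0,0,0,0,0.6,-25,-22,0,0,0,0,0.6,-25,-22,0,0,0,0,0.6,-25,-22,0,0,0,0,0.6,-25,-22,-10,0,0,0,0.6,-15,-12,-20,0,0,0,0.6,-8,-6,-25,0,0,0,0.6]

```text
time: 8.7
tool_pos: [0.4411, 0.175, 0.1599]
ee_rot: [-3.139, 0.0, -1.536]
wrist_force: [0.8, 0.4, 0.5]
width: 0.0562
```

```bash
python3 - <<'E'
from ov import *
o=get_obs(); print(o["tool_pos"],o["ee_rot"])
E
```

```text
[0.44113512 0.17498611 0.15989876] [-3.13927638e+00  4.36293305e-04 -1.53602095e+00]
```

Good alignment. Descend to TCP z≈0.041 and close.

Request:
send_rows:
  rows: [0,0,-20,0,0,0,0.6,0,0,-25,0,0,0,0.6,0,0,-25,0,0,0,0.6,0,0,-20,0,0,0,0.6,0,0,-15,0,0,0,0.6,0,0,-10,0,0,0,0.6,0,0,-3,0,0,0,0.6,0,0,0,0,0,0,0.6]

```text
time: 9.7
tool_pos: [0.4419, 0.1756, 0.0419]
ee_rot: [-3.141, 0.0, -1.536]
wrist_force: [-0.7, 0.6, 0.9]
width: 0.0565
```

Request:
send_rows:
  rows: [0,0,0,0,0,0,0,0,0,0,0,0,0,0,0,0,0,0,0,0,0,0,0,0,0,0,0,0,0,0,0,0,0,0,0,0,0,0,0,0,0,0,0,0,0,0,0,0,0,0,0,0,0,0,0,0]

```text
time: 10.7
tool_pos: [0.4416, 0.1755, 0.0415]
ee_rot: [3.142, 0.0, -1.535]
wrist_force: [0.1, 0.1, 0.1]
width: 0.0098
```

Request:
send_rows:
  rows: [0,0,5,0,0,0,0,0,0,10,0,0,0,0,0,0,20,0,0,0,0,0,0,25,0,0,0,0,0,0,25,0,0,0,0,0,0,25,0,0,0,0,0,0,25,0,0,0,0,0,0,15,0,0,0,0]

```text
time: 11.7
tool_pos: [0.4419, 0.1756, 0.1932]
ee_rot: [-3.14, 0.0, -1.536]
wrist_force: [0.8, -0.0, -3.7]
width: 0.0095
```

Request:
send_rows:
  rows: [5,-5,0,0,0,-0.4,0,8,-10,0,0,0,-0.5,0,15,-13,0,0,0,-0.5,0,20,-15,0,0,0,-0.5,0,20,-15,0,0,0,-0.5,0,20,-10,0,0,0,-0.5,0,20,-5,0,0,0,-0.5,0,12,0,0,0,0,0,0]

```text
time: 12.7
tool_pos: [0.5632, 0.1011, 0.1908]
ee_rot: [3.141, -0.0, -1.597]
wrist_force: [0.0, -0.5, -4.2]
width: 0.0101
```

```bash
python3 - <<'E'
from ov import *
o=get_obs(); print(o["tool_pos"],o["ee_rot"],o["wrist_force"],o["wrist_torque"])
st=[.6785,.1010,-.0240]
p=o["tool_pos"]; yaw=o["ee_rot"][2]+np.pi/2
tr=[p[0]-.014*np.cos(yaw),p[1]-.014*np.sin(yaw),yaw,p[2]-.0415]
s=snapshot("top"); crop(s,110,125,250,245,5,"t5",10,station_l(s,st)+tray_l(s,tr))
s=snapshot("scene"); crop(s,160,80,300,220,5,"s5",10,station_l(s,st)+tray_l(s,tr))
print("bottle",unproj(s,c2p([(432,238)],160,100,5),0.0))
E
```

```text
[0.56317969 0.10110023 0.19076731] [ 3.14066177e+00 -3.72126987e-04 -1.59681518e+00] [ 0.0468181  -0.54692765 -4.18159854] [ 0.06652567  0.07406736 -0.02239207]
bottle [[0.7111074  0.29153464 0.        ]]
```

View pics/s5.png

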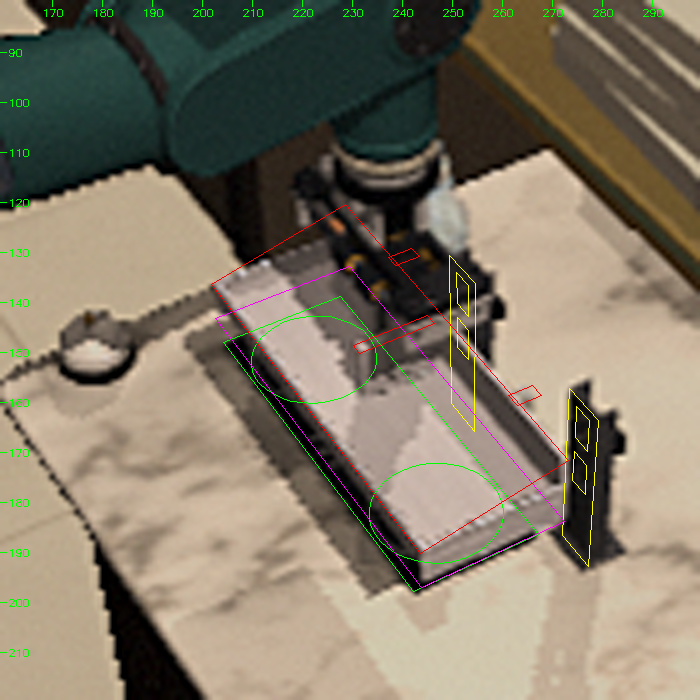

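View pics/t5.png

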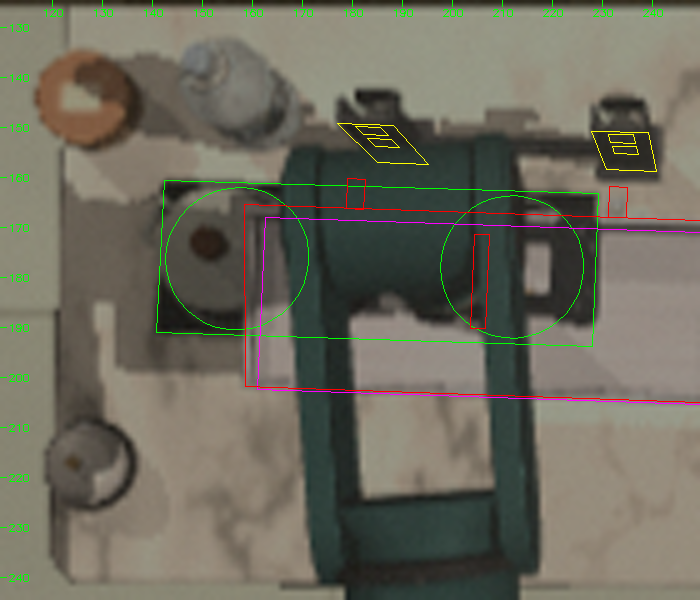

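```bash
python3 - <<'E'
from ov import *
import shutil
st=[.6785,.1010,-.0240]
im0=cv2.imread("pics/scene0.png"); s=snapshot("scene"); s=dict(s); s["color"]=im0[:,:,::-1]
crop(s,245,120,295,200,9,"s6",5,[]);crop(s,245,120,295,200,9,"s6o",5,station_l(s,st))
a=cv2.imread("pics/s6.png");b=cv2.imread("pics/s6o.png");cv2.imwrite("pics/s6.png",cv2.convertScaleAbs(np.hstack([a,b])[:590,:800],alpha=1.6,beta=20))
s=dict(snapshot("top")); s["color"]=cv2.imread("pics/top0.png")[:,:,::-1]
crop(s,170,135,250,170,9,"t6",5,[]);crop(s,170,135,250,170,9,"t6o",5,station_l(s,st))
a=cv2.imread("pics/t6.png");b=cv2.imread("pics/t6o.png");cv2.imwrite("pics/t6.png",cv2.convertScaleAbs(np.vstack([a,b])[:590],alpha=2,beta=20))
E
```

```text
(no output)
```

View pics/s6.png

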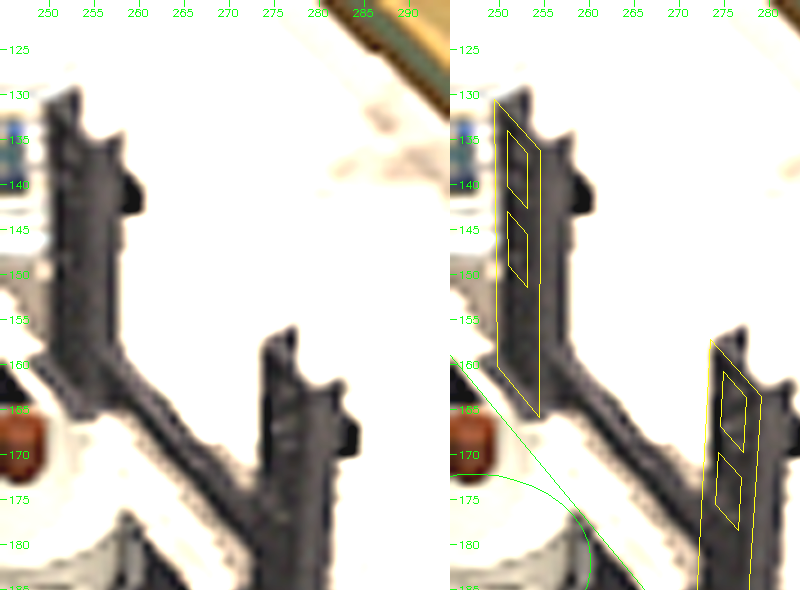

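View pics/t6.png

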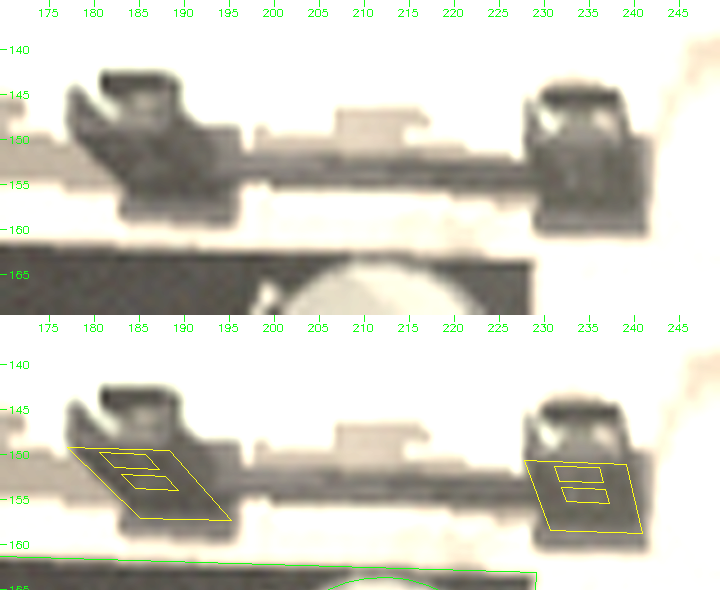

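Request:
send_rows:
  rows: [4,0.2,-4,0,0,0,0,6,0.2,-8,0,0,0,0,6,0.2,-9,0,0,0,0,6,0.2,-10,0,0,0,0,5,0.2,-10,0,0,0,0,4,0.2,-9,0,0,0,0,2,0,-5,0,0,0,0,0,0,0,0,0,0,0]

```text
time: 13.9
tool_pos: [0.5943, 0.1037, 0.1359]
ee_rot: [3.14, -0.0, -1.595]
wrist_force: [-0.5, -0.3, -4.4]
width: 0.0094
```

```bash
cat > trk.py <<'E'
from ov import *
import sys
tag=sys.argv[1]
o=get_obs(); print(o["tool_pos"],o["ee_rot"],o["wrist_force"],o["wrist_torque"])
st=[.6785,.1013,-.0240]
p=o["tool_pos"]; yaw=o["ee_rot"][2]+np.pi/2
tr=[p[0]-.014*np.cos(yaw),p[1]-.014*np.sin(yaw),yaw,p[2]-.0415]
s=snapshot("top"); crop(s,150,135,250,235,6,"t"+tag,10,station_l(s,st)+tray_l(s,tr))
s=snapshot("scene"); crop(s,190,100,300,200,7,"s"+tag,10,station_l(s,st)+tray_l(s,tr))
crop(s,190,100,300,200,7,"u"+tag,10,[])
c,sn=np.cos(st[2]),np.sin(st[2]); d=tf(tr,[(.063,0,.052)])[0]-[st[0],st[1],.127]
print("claws in slots mm",1e3*np.array([c*d[0]+sn*d[1],-sn*d[0]+c*d[1],d[2]]))
E
python3 trk.py 7
```

```text
[0.59434933 0.10366669 0.13587358] [ 3.14039346e+00 -1.79014043e-04 -1.59490708e+00] [-0.49309786 -0.28677295 -4.36126413] [0.0598911  0.02878099 0.01143768]
claws in slots mm [-35.18322834   0.34116294  19.37357625]
```

View pics/s7.png

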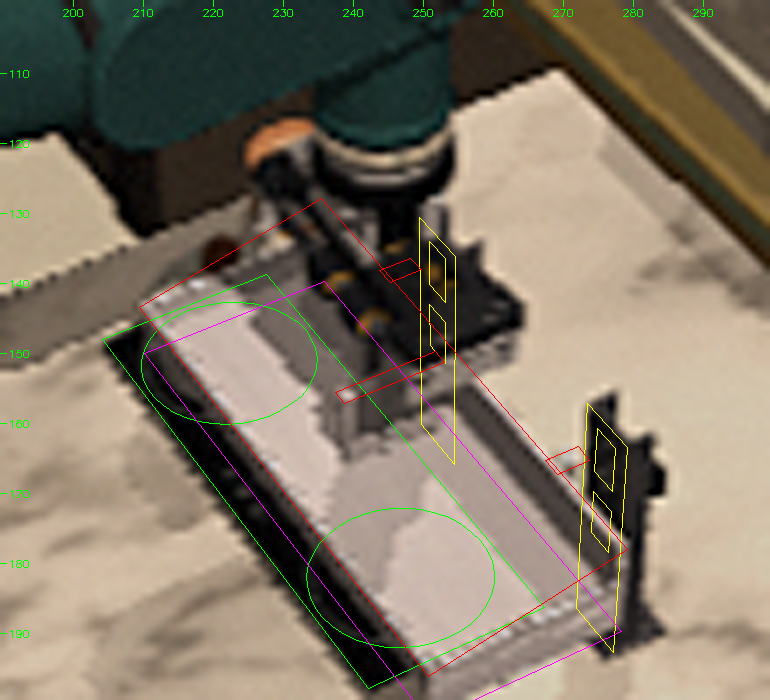

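View pics/t7.png

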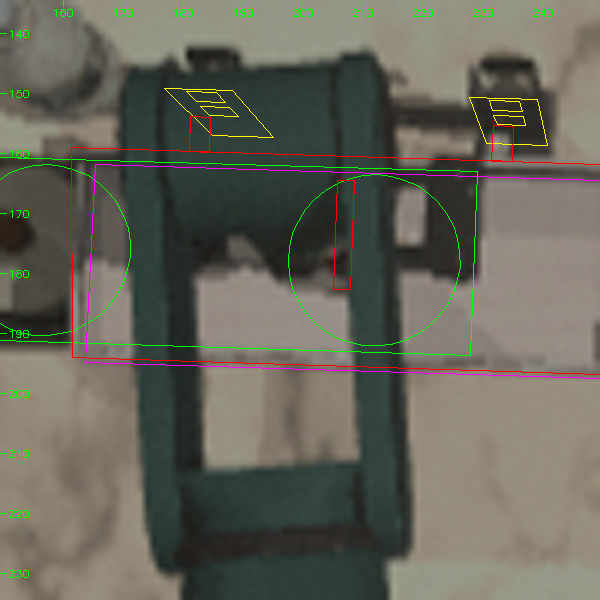

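View pics/u7.png

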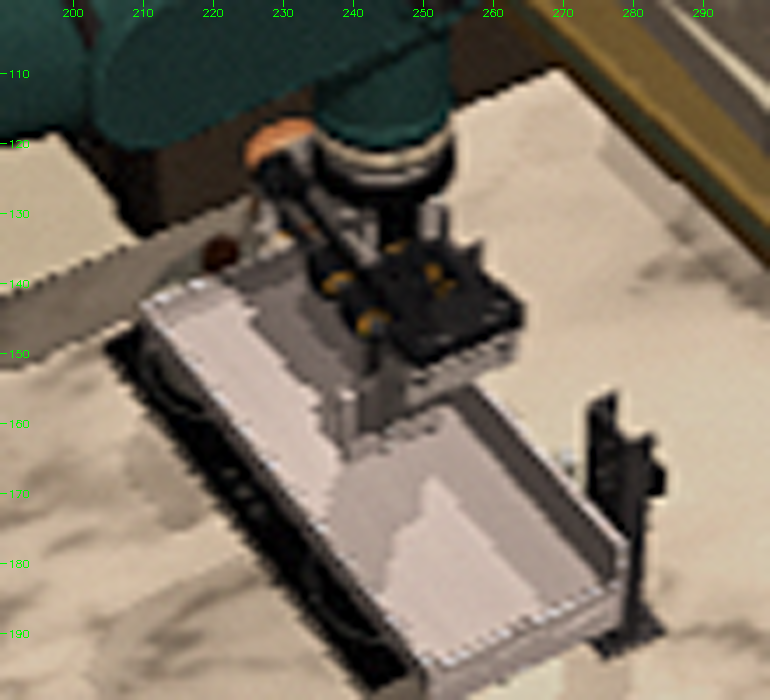

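Request:
send_rows:
  rows: [3,0,-0.4,0,0,0,0,4,-0.1,-0.5,0,0,0,0,5,-0.1,-0.5,0,0,0,0,5,-0.1,0,0,0,0,0,4,-0.1,0,0,0,0,0,3,-0.1,0,0,0,0,0,3,-0.1,0,0,0,0,0,2,-0.1,0,0,0,0,0]

```text
time: 15.0
tool_pos: [0.6237, 0.103, 0.1351]
ee_rot: [3.142, -0.0, -1.595]
wrist_force: [-0.2, -0.1, -4.3]
width: 0.0095
```

```bash
python3 trk.py 8
```

```text
[0.62374201 0.10298611 0.135093  ] [ 3.14156721e+00 -1.15106697e-04 -1.59484155e+00] [-0.15383324 -0.08292016 -4.32357939] [ 0.01156702  0.01232077 -0.02306006]
claws in slots mm [-5.78268111  0.3693423  18.59299886]
```

View pics/s8.png

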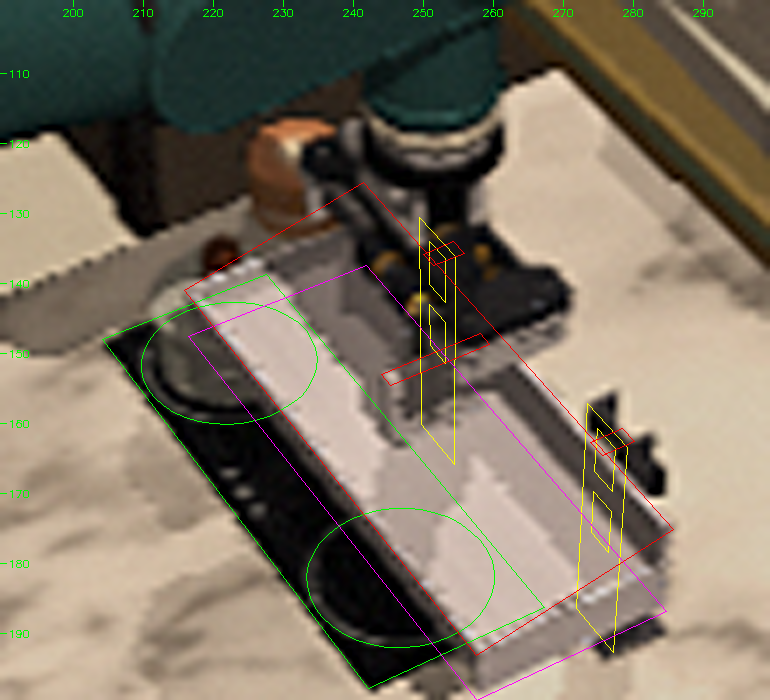

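View pics/t8.png

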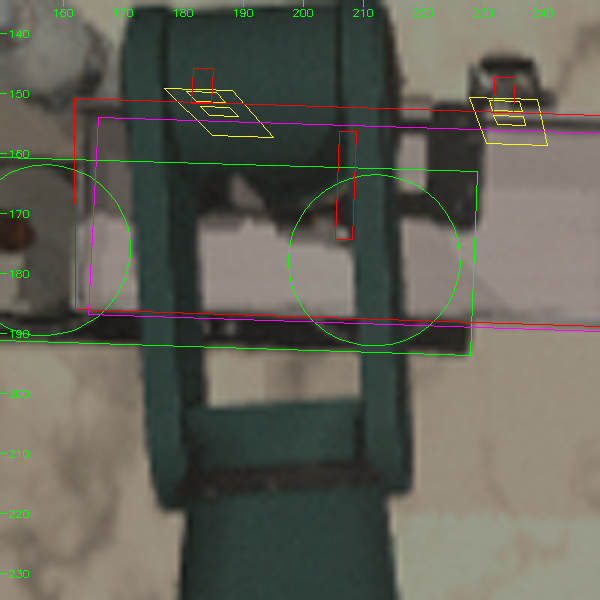

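Request:
send_rows:
  rows: [1,0,0,0,0,0,0,1,0,0,0,0,0,0,1,0,0,0,0,0,0,1,0,0,0,0,0,0,1,0,0,0,0,0,0,0.5,0,0,0,0,0,0,0,0,0,0,0,0,0,0,0,0,0,0,0,0]

```text
time: 16.1
tool_pos: [0.629, 0.103, 0.135]
ee_rot: [3.141, -0.0, -1.595]
wrist_force: [-1.1, -0.3, -4.6]
width: 0.0101
```

Request:
send_rows:
  rows: [0.5,0,0,0,0,0,0,0.5,0,0,0,0,0,0,0.5,0,0,0,0,0,0,0,0,0,0,0,0,0,0,0,0,0,0,0,0,0,0,0,0,0,0,0,0,0,0,0,0,0,0,0,0,0,0,0,0,0]

```text
time: 17.1
tool_pos: [0.6291, 0.1031, 0.1346]
ee_rot: [3.138, -0.0, -1.595]
wrist_force: [-5.3, 0.1, -4.0]
width: 0.0097
```

Request:
send_rows:
  rows: [-0.5,0,-1,0,0,0,0,0,0,-2,0,0,0,0,0,0,-2,0,0,0,0,0,0,-2,0,0,0,0,0,0,-2,0,0,0,0,0,0,-2,0,0,0,0,0,0,0,0,0,0,0,0,0,0,0,0,0,0]

```text
time: 18.1
tool_pos: [0.6292, 0.1031, 0.1254]
ee_rot: [3.14, -0.0, -1.595]
wrist_force: [-6.1, -0.2, 0.5]
width: 0.0099
```

```bash
python3 -c "
from bench import *
o=get_obs();print(o['tool_pos'],o['wrist_force'],o['wrist_torque'])"
```

```text
[0.6291594  0.10314334 0.12537786] [-6.12682978 -0.17317038  0.5123277 ] [ 0.02608136  1.19007329 -0.11035289]
```

Request:
send_rows:
  rows: [0,0,-1,0,0,0,0,0,0,-1,0,0,0,0,0,0,-1,0,0,0,0,0,0,-1,0,0,0,0,0,0,0,0,0,0,0,0,0,0,0,0,0,0,0,0,0,0,0,0,0,0,0,0,0,0,0,0]

```text
time: 19.1
tool_pos: [0.6296, 0.1031, 0.1228]
ee_rot: [-3.141, 0.0, -1.595]
wrist_force: [-7.4, 0.0, 4.6]
width: 0.0094
```

Request:
send_rows:
  rows: [-0.3,0,-1,0,0,0,0,0,0,-1,0,0,0,0,0,0,-1,0,0,0,0,0,0,-1,0,0,0,0,0,0,0,0,0,0,0,0,0,0,0,0,0,0,0,0,0,0,0,0,0,0,0,0,0,0,0,0]

```text
time: 20.1
tool_pos: [0.6296, 0.1031, 0.1177]
ee_rot: [-3.141, 0.0, -1.595]
wrist_force: [-6.0, -0.4, 1.0]
width: 0.0097
```

Request:
send_rows:
  rows: [0,0,-1,0,0,0,0,0,0,-1,0,0,0,0,0,0,-1,0,0,0,0,0,0,0,0,0,0,0,0,0,0,0,0,0,0,0,0,0,0,0,0,0,0,0,0,0,0,0,0,0,0,0,0,0,0,0]

```text
time: 21.1
tool_pos: [0.6298, 0.1031, 0.1138]
ee_rot: [-3.141, 0.0, -1.595]
wrist_force: [-5.3, 0.1, 3.2]
width: 0.0102
```

Request:
send_rows:
  rows: [0,0,-1,0,0,0,0,0,0,-1,0,0,0,0,0,0,-1,0,0,0,0,0,0,0,0,0,0,0,0,0,0,0,0,0,0,0,0,0,0,0,0,0,0,0,0,0,0,0,0,0,0,0,0,0,0,0]

```text
time: 22.1
tool_pos: [0.6299, 0.1031, 0.1136]
ee_rot: [-3.14, 0.0, -1.595]
wrist_force: [-8.4, -0.2, 10.8]
width: 0.0097
```

```bash
python3 trk.py 9
```

```text
[0.62987077 0.1031183  0.11363575] [-3.13952698e+00  1.80892237e-04 -1.59472558e+00] [-8.43240103 -0.16290035 10.83501893] [ 0.04812973  1.8555432  -0.10027924]
claws in slots mm [ 0.34113725  0.65425458 -2.86424731]
```

View pics/s9.png

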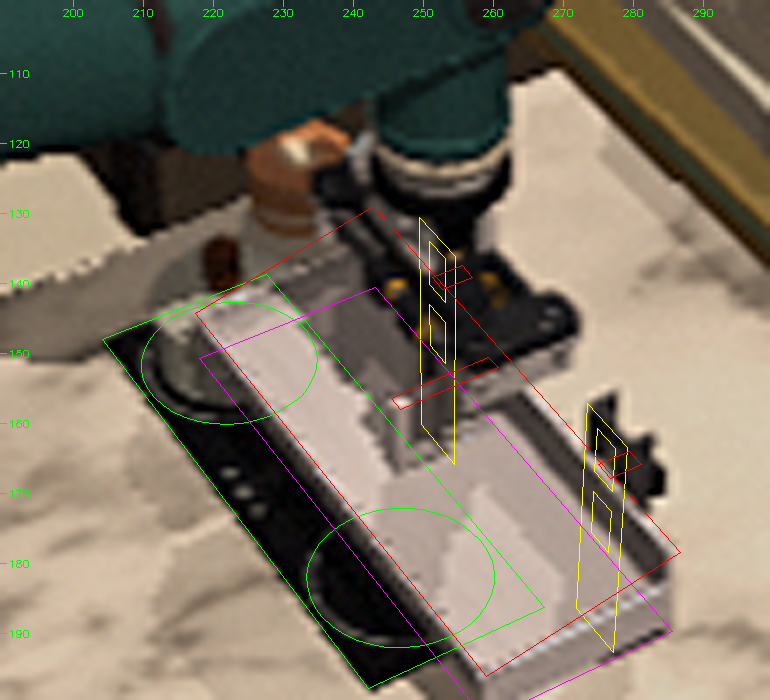

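View pics/u9.png

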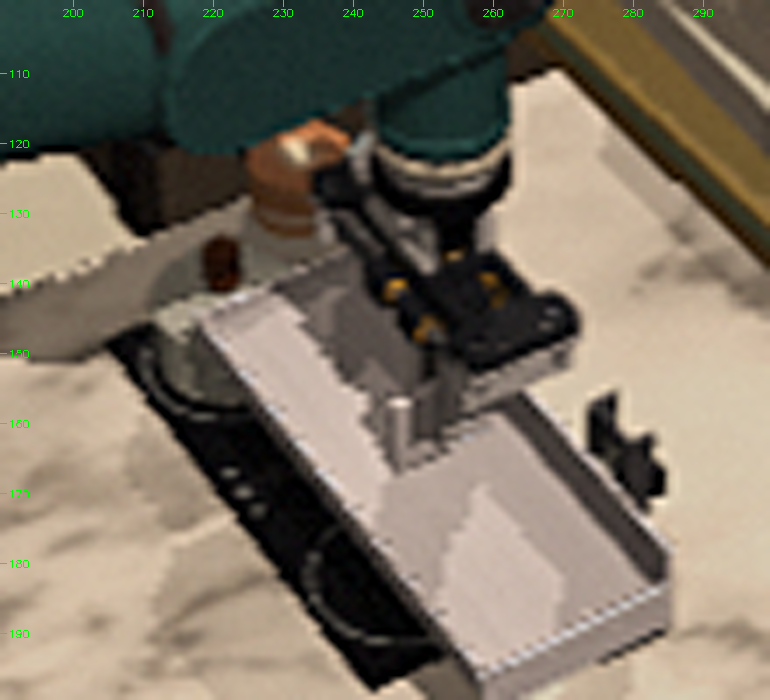

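Request:
send_rows:
  rows: [-0.5,0,-1,0,0,0,0,-0.5,0,-1,0,0,0,0,-0.5,0,-1,0,0,0,0,0,0,0,0,0,0,0,0,0,0,0,0,0,0,0,0,0,0,0,0,0,0,0,0,0,0,0,0,0,0,0,0,0,0,0]

```text
time: 23.2
tool_pos: [0.6302, 0.1031, 0.1134]
ee_rot: [-3.134, 0.0, -1.595]
wrist_force: [-8.4, -0.5, 16.8]
width: 0.0102
```

Request:
send_rows:
  rows: [0,0,1,0,0,0,0,0,0,1,0,0,0,0,0,0,2,0,0,0,0,0,0,2,0,0,0,0,0,0,2,0,0,0,0,0,0,1,0,0,0,0,0,0,1,0,0,0,0,0,0,0,0,0,0,0]

```text
time: 24.2
tool_pos: [0.63, 0.103, 0.115]
ee_rot: [-3.139, 0.0, -1.595]
wrist_force: [7.0, 0.6, -6.9]
width: 0.0103
```

Request:
send_rows:
  rows: [0,0,-1,0,0,0,0,0,0,0,0,0,0,0,0,0,0,0,0,0,0.3,0,0,0,0,0,0,0.5,0,0,0,0,0,0,0.5,0,0,0,0,0,0,0.5,0,0,0,0,0,0,0.5,0,0,0,0,0,0,0.5]

```text
time: 25.2
tool_pos: [0.6283, 0.103, 0.1162]
ee_rot: [-3.142, -0.0, -1.595]
wrist_force: [0.5, 0.2, -0.9]
width: 0.0468
```

```bash
python3 trk.py 10
```

```text
[0.62826354 0.1029802  0.11615686] [-3.14157861e+00 -1.18413505e-04 -1.59485171e+00] [ 0.49072366  0.24830077 -0.89301272] [0.05933228 0.01675399 0.06094031]
claws in slots mm [-1.26230962  0.47144576 -0.34313781]
```

View pics/u10.png

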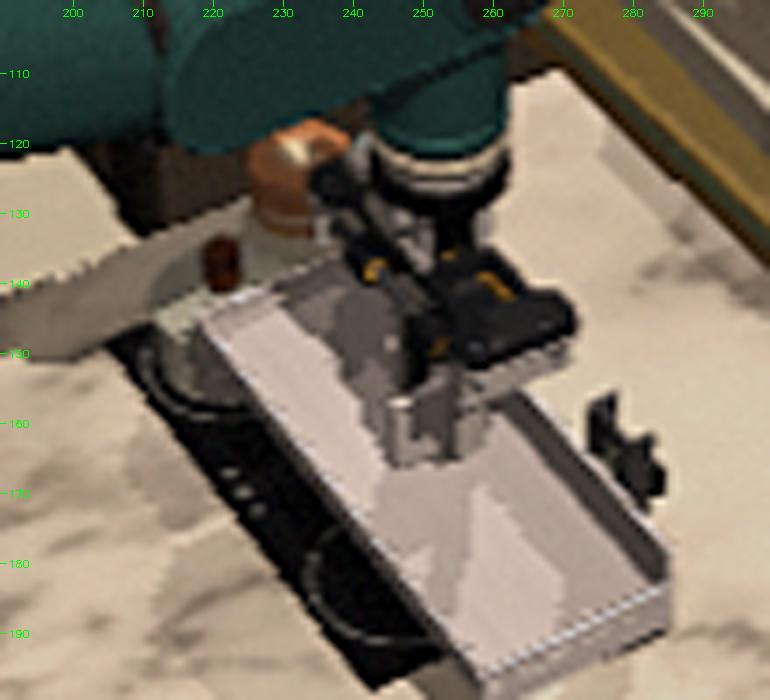

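Request:
send_rows:
  rows: [0,0,10,0,0,0,0.5,0,0,20,0,0,0,0.5,0,0,20,0,0,0,0.5,0,0,20,0,0,0,0.2,0,0,0,0,0,0,0,0,0,0,0,0,0,0,0,0,0,0,0,0,0,0,0,0,0,0,0,0]

```text
time: 26.3
tool_pos: [0.6278, 0.103, 0.185]
ee_rot: [3.14, -0.0, -1.595]
wrist_force: [-0.4, -0.2, 0.4]
width: 0.0015
```

```bash
python3 - <<'E'
from ov import *
st=[.6785,.1013,-.0240]
tr=list(tf(st,[(-.063,0,0)])[0][:2])+[st[2],.075]
s=snapshot("scene"); crop(s,190,100,300,200,7,"s11",10,tray_l(s,tr))
s=snapshot("top"); crop(s,150,135,250,235,6,"t11",10,tray_l(s,tr))
E
```

```text
(no output)
```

View pics/s11.png

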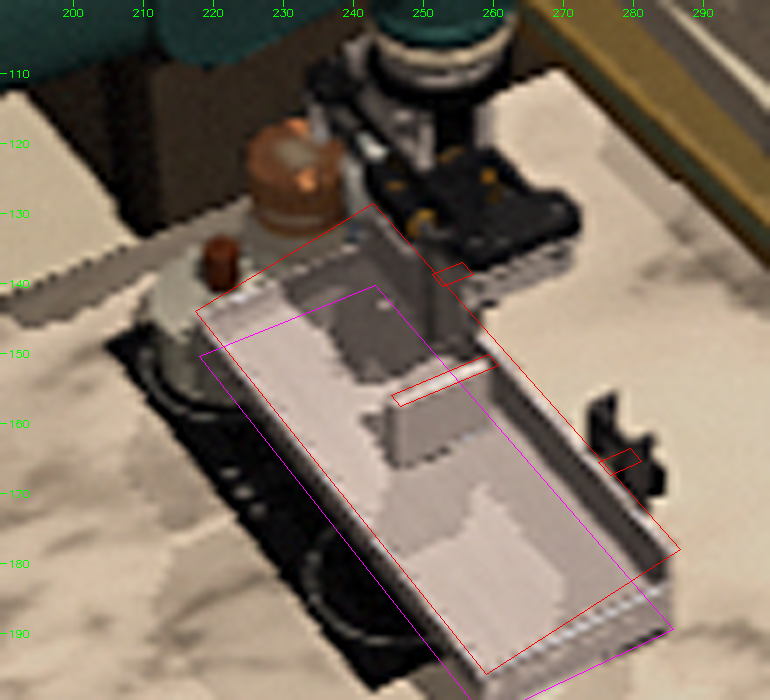

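Request:
send_rows:
  rows: [0,0,-8,0,0,0,0,0,0,-8,0,0,0,0,0,0,-5,0,0,0,0,0,0,-2,0,0,0,0,0,0,-2,0,0,0,0,0,0,-1,0,0,0,0,0,0,-1,0,0,0,0,0,0,0,0,0,0,0]

```text
time: 27.4
tool_pos: [0.6283, 0.103, 0.1592]
ee_rot: [-3.141, -0.0, -1.595]
wrist_force: [-0.5, 0.6, 0.2]
width: 0.0004
```

Request:
send_rows:
  rows: [0,0,-1,0,0,0,0,0,0,-1,0,0,0,0,0,0,-1,0,0,0,0,0,0,-1,0,0,0,0,0,0,-1,0,0,0,0,0,0,-1,0,0,0,0,0,0,-1,0,0,0,0,0,0,0,0,0,0,0]

```text
time: 28.4
tool_pos: [0.6283, 0.103, 0.1532]
ee_rot: [-3.141, -0.0, -1.595]
wrist_force: [-2.0, 0.0, 4.3]
width: 0.0006
```

Request:
send_rows:
  rows: [0,0,-1,0,0,0,0,0,0,-1,0,0,0,0,0,0,-1,0,0,0,0,0,0,-1,0,0,0,0,0,0,-1,0,0,0,0,0,0,0,0,0,0,0,0,0,0,0,0,0,0,0,0,0,0,0,0,0]

```text
time: 29.4
tool_pos: [0.6284, 0.103, 0.1528]
ee_rot: [-3.137, 0.0, -1.595]
wrist_force: [-7.9, -2.1, 17.5]
width: 0.0005
```

Request:
send_rows:
  rows: [0,0,10,0,0,0,0,0,0,20,0,0,0,0.3,0,0,30,0,0,2,1,0,-10,25,0,0,4,1,-10,-20,0,0,0,5,1,-15,-35,0,0,0,5,1,-15,-40,0,0,0,5,1,-15,-40,0,0,0,5,1]

```text
time: 30.4
tool_pos: [0.5728, -0.0431, 0.231]
ee_rot: [3.141, 0.0, -1.138]
wrist_force: [-0.8, -0.2, 0.1]
width: 0.0668
```

Request:
send_rows:
  rows: [-15,-40,0,0,0,5,1,-15,-40,0,0,0,0,1,-15,-35,0,0,0,0,1,-10,-30,0,0,0,0,1,-8,-20,0,0,0,0,1,0,0,0,0,0,0,1,0,0,0,0,0,0,1,0,0,0,0,0,0,1]

```text
time: 31.4
tool_pos: [0.5107, -0.206, 0.2319]
ee_rot: [-3.141, 0.0, -1.052]
wrist_force: [0.3, -0.6, -0.0]
width: 0.094
```

```bash
cat > jl.py <<'E'
from ov import *
import sys
tag=sys.argv[1]; jars=eval(sys.argv[2]) if len(sys.argv)>2 else []
o=get_obs(); print(o["tool_pos"],o["ee_rot"])
st=[.6785,.1013,-.0240]
tr=list(tf(st,[(-.063,0,0)])[0][:2])+[st[2],.075]
for n,c in (("top",(150,130,390,250,3.3)),("scene",(170,110,340,310,3))):
    s=snapshot(n); L=tray_l(s,tr)
    for j in jars: L+=jar_l(s,j[:2],j[2] if len(j)>2 else 0)
    crop(s,*c,n[0]+tag,10,L)
E
python3 jl.py 12 "[(.5095,-.207),(.4395,-.2475),(.435,-.3645)]"
```

```text
[ 0.5106764  -0.2060468   0.23190885] [-3.14146443e+00  3.00215464e-04 -1.05238715e+00]
```

View pics/s12.png

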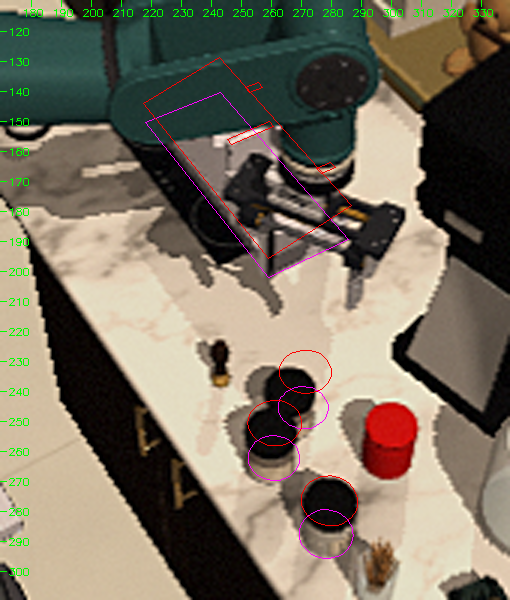

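View pics/t12.png

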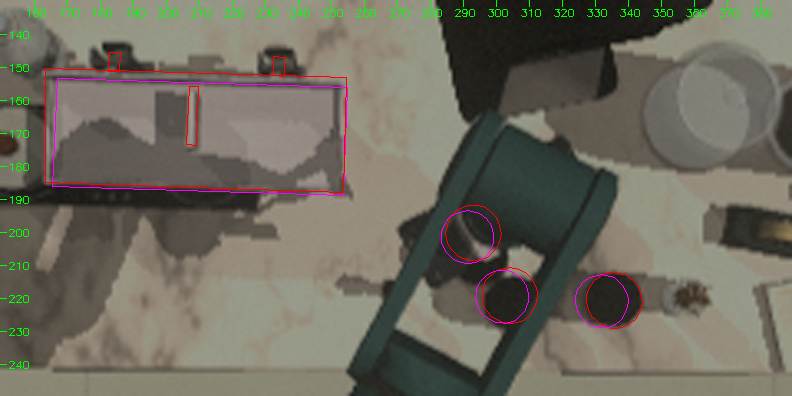

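```bash
python3 - <<'E'
from ov import *
s=snapshot("scene"); crop(s,230,205,310,305,6,"s13",10,[])
t=snapshot("top"); crop(t,270,180,360,240,8,"t13",10,[])
E
```

```text
(no output)
```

View pics/s13.png

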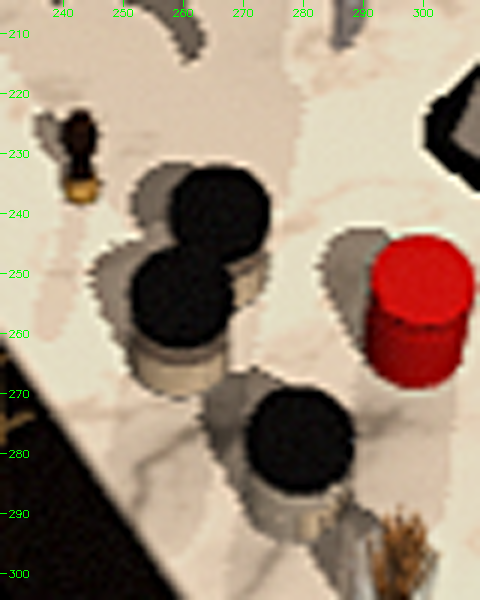

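View pics/t13.png

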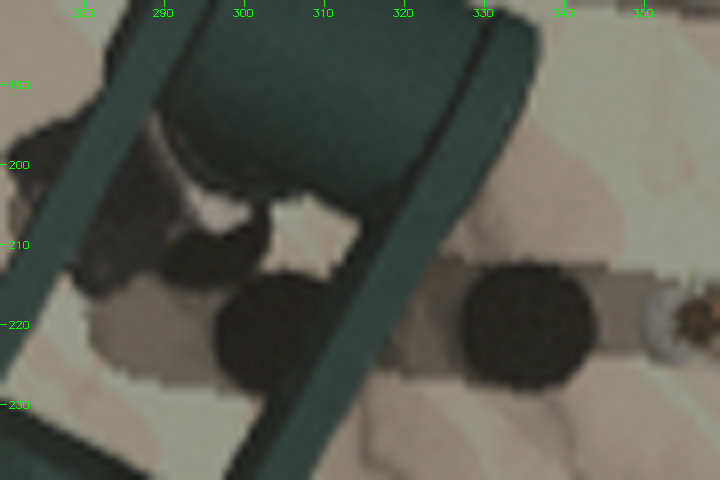

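```bash
python3 - <<'E'
from ov import *
s=snapshot("scene")
# calibrate fit: subpixel dark-lid ellipse via threshold
print(unproj(s,c2p([(219,213),(182,297),(300,440)],230,205,6),.078))
t=snapshot("top")
print(unproj(t,c2p([(279,330),(528,326)],270,180,8),.078))
E
```

```text
[[ 0.47764263 -0.22064919  0.078     ]
 [ 0.42788545 -0.25722765  0.078     ]
 [ 0.43223512 -0.36924339  0.078     ]]
[[ 0.43322707 -0.24906097  0.078     ]
 [ 0.43595565 -0.36388362  0.078     ]]
```

Request:
send_rows:
  rows: [-10,-4,-10,0,0,3,1,-11,-4,-25,0,0,3,1,-10,-3.5,-30,0,0,0,1,0,0,-30,0,0,0,1,0,0,-15,0,0,0,1,0,0,0,0,0,0,1,0,0,0,0,0,0,1,0,0,0,0,0,0,1]

```text
time: 32.7
tool_pos: [0.4802, -0.219, 0.1237]
ee_rot: [-3.14, -0.003, -0.949]
wrist_force: [-0.2, 0.1, -0.3]
width: 0.0938
```

```bash
python3 - <<'E'
from ov import *
o=get_obs();print(o["tool_pos"],o["ee_rot"])
s=snapshot("scene"); p=o["tool_pos"]; 
crop(s,220,190,320,290,6,"s14",10,[(proj(s,circ(p,.031,.078)),G)])
E
```

```text
[ 0.48018408 -0.21896071  0.12365177] [-3.14047512e+00 -2.70577182e-03 -9.48959000e-01]
```

View pics/s14.png

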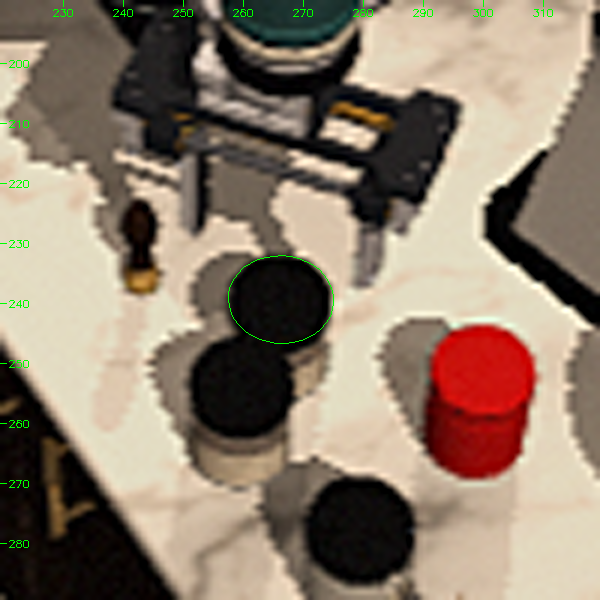

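Request:
send_rows:
  rows: [0,0,-10,0,0,0,1,0,0,-20,0,0,0,1,0,0,-20,0,0,0,1,0,0,-18,0,0,0,1,0,0,-10,0,0,0,1,0,0,-4,0,0,0,1,0,0,0,0,0,0,1,0,0,0,0,0,0,0.8]

```text
time: 33.75
tool_pos: [0.4798, -0.2188, 0.0409]
ee_rot: [-3.141, -0.002, -0.949]
wrist_force: [-0.4, 0.6, 0.4]
width: 0.0872
```

Request:
send_rows:
  rows: [0,0,0,0,0,0,0.6,0,0,0,0,0,0,0.5,0,0,0,0,0,0,0.4,0,0,0,0,0,0,0.3,0,0,0,0,0,0,0.3,0,0,0,0,0,0,0.3,0,0,0,0,0,0,0.3,0,0,0,0,0,0,0.3]

```text
time: 34.75
tool_pos: [0.4796, -0.2188, 0.0405]
ee_rot: [-3.141, -0.001, -0.949]
wrist_force: [0.7, -1.4, 1.7]
width: 0.0616
```

Request:
send_rows:
  rows: [0,0,5,0,0,0,0.3,0,0,15,0,0,0,0.3,0,0,30,0,0,0,0.3,0,0,35,0,0,0,0.3,0,0,35,0,0,0,0.3,0,0,35,0,0,0,0.3,5,10,35,0,0,2,0.3,8,20,20,0,0,3,0.3]

```text
time: 35.75
tool_pos: [0.4922, -0.1888, 0.2529]
ee_rot: [-3.141, -0.002, -0.862]
wrist_force: [0.5, 1.7, -3.1]
width: 0.0614
```

Request:
send_rows:
  rows: [10,30,0,0,0,4,0.3,10,30,0,0,0,4,0.3,10,35,0,0,0,4,0.3,10,35,0,0,0,4,0.3,10,35,0,0,0,4,0.3,10,35,0,0,0,4,0.3,10,35,0,0,0,4,0.3,10,35,0,0,0,4,0.3]

```text
time: 36.75
tool_pos: [0.5718, 0.0826, 0.2503]
ee_rot: [3.141, 0.001, -0.301]
wrist_force: [-0.1, -0.5, -2.4]
width: 0.0614
```

Request:
send_rows:
  rows: [10,30,0,0,0,4,0.3,10,30,0,0,0,4,0.3,10,25,0,0,0,4,0.3,10,15,0,0,0,3,0.3,4,5,0,0,0,1,0.3,0,0,0,0,0,0,0.3,0,0,0,0,0,0,0.3,0,0,0,0,0,0,0.3]

```text
time: 37.75
tool_pos: [0.6161, 0.1858, 0.2504]
ee_rot: [3.141, -0.0, -0.025]
wrist_force: [0.4, -0.7, -3.3]
width: 0.0617
```

```bash
cat > tp.py <<'E'
from ov import *
import sys
tag=sys.argv[1]
o=get_obs();p=o["tool_pos"];print(p,o["ee_rot"],o["wrist_force"],o["width"])
st=[.6785,.1013,-.0240]
tr=list(tf(st,[(-.063,0,0)])[0][:2])+[st[2],.075]
d=tf([0,0,-tr[2]],[[p[0]-tr[0],p[1]-tr[1],0]])[0]; print("tcp in tray",d*1e3, "jar bottom z",p[2]-.0405)
z=p[2]-.0405
for n,c in (("top",(150,120,270,220,6)),("scene",(180,90,310,210,6))):
    s=snapshot(n); crop(s,*c,n[0]+tag,10,tray_l(s,tr)+jar_l(s,p,z)+[(proj(s,circ(p,.031,.1)),Y)])
E
python3 tp.py 15
```

```text
[0.61609453 0.1857998  0.25044398] [ 3.14148285e+00 -2.42436866e-04 -2.51490904e-02] [ 0.44957348 -0.71201854 -3.31882037] 0.061746604914808476
tcp in tray [-1.41529736 82.97788013  0.        ] jar bottom z 0.2099439809840489
```

View pics/s15.png

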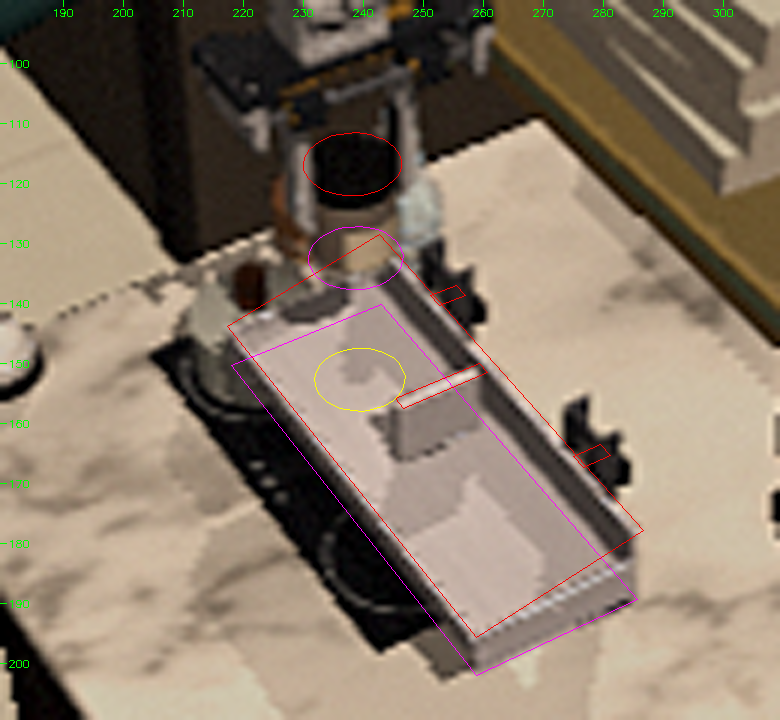

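View pics/t15.png

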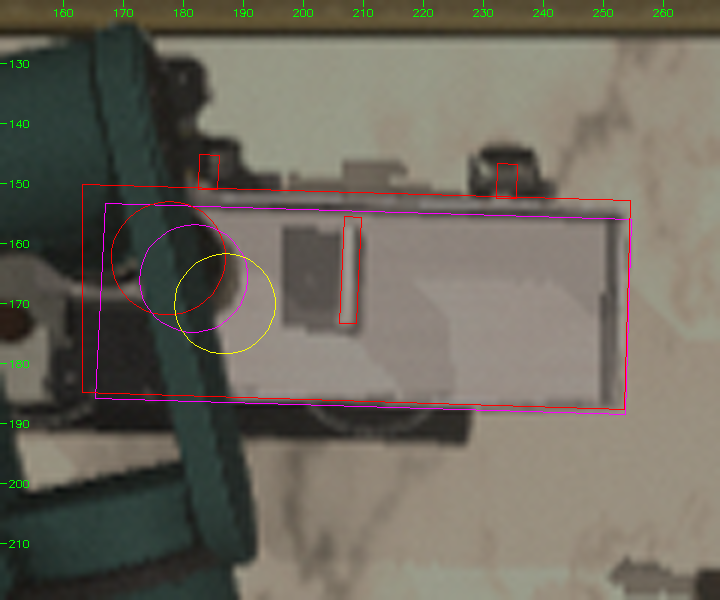

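Request:
send_rows:
  rows: [0,0,-10,0,0,0,0.3,0,0,-20,0,0,0,0.3,0,0,-25,0,0,0,0.3,0,0,-25,0,0,0,0.3,0,0,-15,0,0,0,0.3,0,0,-8,0,0,0,0.3,0,0,-2,0,0,0,0.3,0,0,0,0,0,0,0.3]

```text
time: 38.85
tool_pos: [0.6168, 0.1866, 0.1461]
ee_rot: [-3.141, -0.002, -0.024]
wrist_force: [-0.9, -0.2, -2.6]
width: 0.0617
```

Request:
send_rows:
  rows: [0,0,-1,0,0,0,0.3,0,0,-1,0,0,0,0.3,0,0,-1,0,0,0,0.3,0,0,-1,0,0,0,0.3,0,0,-1,0,0,0,0.3,0,0,0,0,0,0,0.3,0,0,0,0,0,0,0.3,0,0,0,0,0,0,0.3]

```text
time: 39.85
tool_pos: [0.6163, 0.1865, 0.1402]
ee_rot: [-3.142, -0.0, -0.024]
wrist_force: [0.2, -0.2, -2.4]
width: 0.0618
```

Request:
send_rows:
  rows: [0,0,-0.5,0,0,0,0.3,0,0,-0.5,0,0,0,0.3,0,0,-0.5,0,0,0,0.3,0,0,-0.5,0,0,0,0.3,0,0,0,0,0,0,0.3,0,0,0,0,0,0,0.3,0,0,0,0,0,0,0.3,0,0,0,0,0,0,0.3]

```text
time: 40.85
tool_pos: [0.6164, 0.1865, 0.1386]
ee_rot: [-3.141, -0.001, -0.024]
wrist_force: [-0.5, -1.2, 1.5]
width: 0.0617
```

Request:
send_rows:
  rows: [0,0,0,0,0,0,0.72,0,0,0,0,0,0,0.78,0,0,0,0,0,0,0.78,0,0,0,0,0,0,0.78,0,0,8,0,0,0,0.78,0,0,15,0,0,0,0.78,0,0,30,0,0,0,0.78,0,0,40,0,0,0,0.78]

```text
time: 41.85
tool_pos: [0.6159, 0.1864, 0.2322]
ee_rot: [3.141, 0.001, -0.024]
wrist_force: [0.5, -0.3, -0.6]
width: 0.0733
```

Request:
send_rows:
  rows: [0,-10,20,0,0,0,1,-10,-30,0,0,0,0,1,-10,-35,0,0,0,0,1,-10,-35,0,0,0,0,1,-10,-35,0,0,0,0,1,-10,-35,0,0,0,0,1,-10,-35,0,0,0,0,1,-10,-30,0,0,0,0,1]

```text
time: 42.85
tool_pos: [0.5461, -0.0598, 0.2528]
ee_rot: [3.141, -0.002, -0.025]
wrist_force: [-0.8, 0.2, -0.3]
width: 0.0938
```

```bash
python3 jl.py 16 "[(.6165,.1862,.1),(.4305,-.253),(.434,-.3665)]"
```

```text
[ 0.54613847 -0.05982575  0.25284591] [ 3.14101600e+00 -2.49594220e-03 -2.45379814e-02]
```

View pics/s16.png

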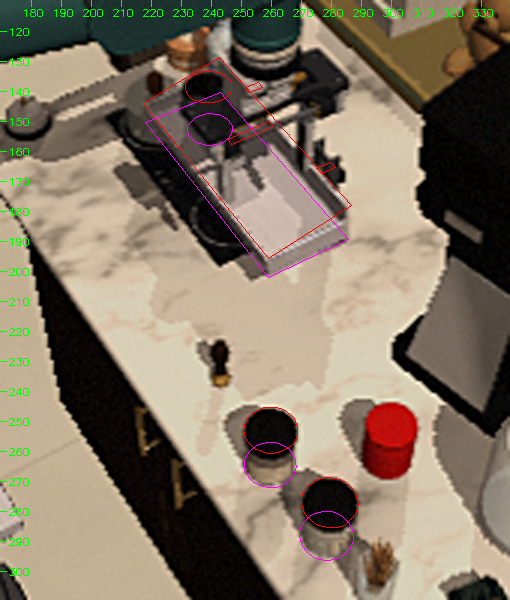

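View pics/t16.png

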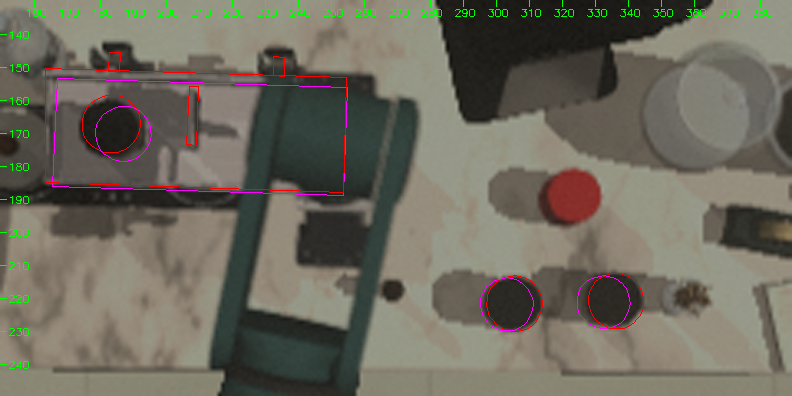

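Request:
send_rows:
  rows: [-15,-25,0,0,0,0,1,-20,-33,0,0,0,0,1,-20,-34,0,0,0,0,1,-20,-34,-10,0,0,0,1,-20,-34,-30,0,0,0,1,-15,-25,-35,0,0,0,1,-5,-6.5,-35,0,0,0,1,0,0,-20,0,0,0,1]

```text
time: 43.95
tool_pos: [0.4309, -0.2497, 0.1201]
ee_rot: [-3.14, 0.001, -0.025]
wrist_force: [0.2, 0.0, 0.1]
width: 0.0941
```

```bash
cat > gj.py <<'E'
from ov import *
import sys
o=get_obs();p=o["tool_pos"];print(p,o["ee_rot"])
s=snapshot("scene")
crop(s,220,200,320,300,6,"s"+sys.argv[1],10,[(proj(s,circ(p,.031,.078)),G)])
E
python3 gj.py 17
```

```text
[ 0.43094345 -0.24967809  0.12005803] [-3.14043446e+00  5.92986277e-04 -2.49579651e-02]
```

View pics/s17.png

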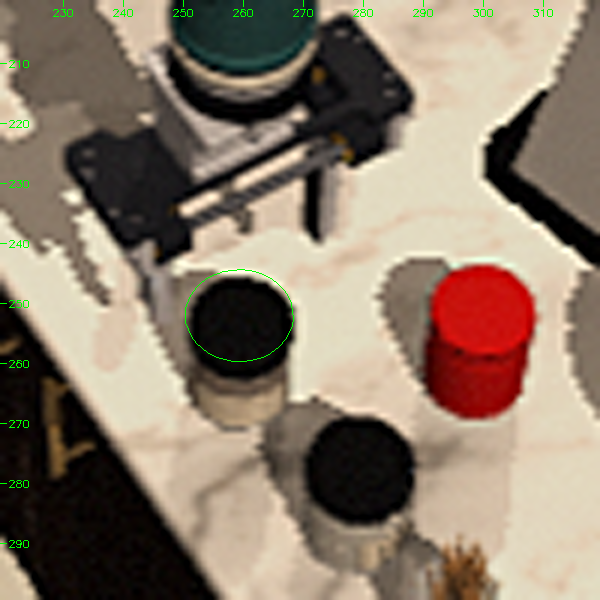

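Request:
send_rows:
  rows: [0,-1,-10,0,0,0,1,0,-1,-20,0,0,0,1,0,0,-20,0,0,0,1,0,0,-18,0,0,0,1,0,0,-8,0,0,0,1,0,0,-2,0,0,0,1,0,0,0,0,0,0,1,0,0,0,0,0,0,0.8]

```text
time: 45.0
tool_pos: [0.4318, -0.2524, 0.0439]
ee_rot: [3.141, -0.001, -0.024]
wrist_force: [0.2, -0.5, -1.2]
width: 0.0872
```

Request:
send_rows:
  rows: [0,0,0,0,0,0,0.6,0,0,0,0,0,0,0.5,0,0,0,0,0,0,0.4,0,0,0,0,0,0,0.3,0,0,0,0,0,0,0.3,0,0,0,0,0,0,0.3,0,0,0,0,0,0,0.3,0,0,0,0,0,0,0.3]

```text
time: 46.0
tool_pos: [0.4312, -0.2521, 0.0433]
ee_rot: [3.141, 0.0, -0.024]
wrist_force: [-1.7, -0.3, 3.3]
width: 0.0616
```

Request:
send_rows:
  rows: [0,0,5,0,0,0,0.3,0,0,15,0,0,0,0.3,0,0,30,0,0,0,0.3,0,0,35,0,0,0,0.3,0,0,35,0,0,0,0.3,5,10,35,0,0,0,0.3,10,15,35,0,0,0,0.3,15,25,20,0,0,0,0.3]

```text
time: 47.0
tool_pos: [0.462, -0.2022, 0.2563]
ee_rot: [3.14, -0.004, -0.026]
wrist_force: [0.3, 1.0, -3.4]
width: 0.0619
```

Request:
send_rows:
  rows: [20,35,0,0,0,0,0.3,20,35,0,0,0,0,0.3,22,40,0,0,0,0,0.3,22,40,0,0,0,0,0.3,22,40,0,0,0,0,0.3,22,35,0,0,0,0,0.3,17,25,0,0,0,0,0.3,8,10,0,0,0,0,0.3]

```text
time: 48.0
tool_pos: [0.6147, 0.0595, 0.253]
ee_rot: [-3.141, 0.0, -0.022]
wrist_force: [0.2, -0.3, -3.5]
width: 0.0616
```

```bash
sed -i 's/\.0405/.0433/g' tp.py; python3 tp.py 18
```

```text
[0.61474596 0.05954054 0.25299293] [-3.14140907e+00  3.56476774e-04 -2.20347047e-02] [ 0.23548564 -0.33718202 -3.53485208] 0.061581994543584095
tcp in tray [  0.2664559  -43.27738242   0.        ] jar bottom z 0.20969292604070267
```

View pics/s18.png

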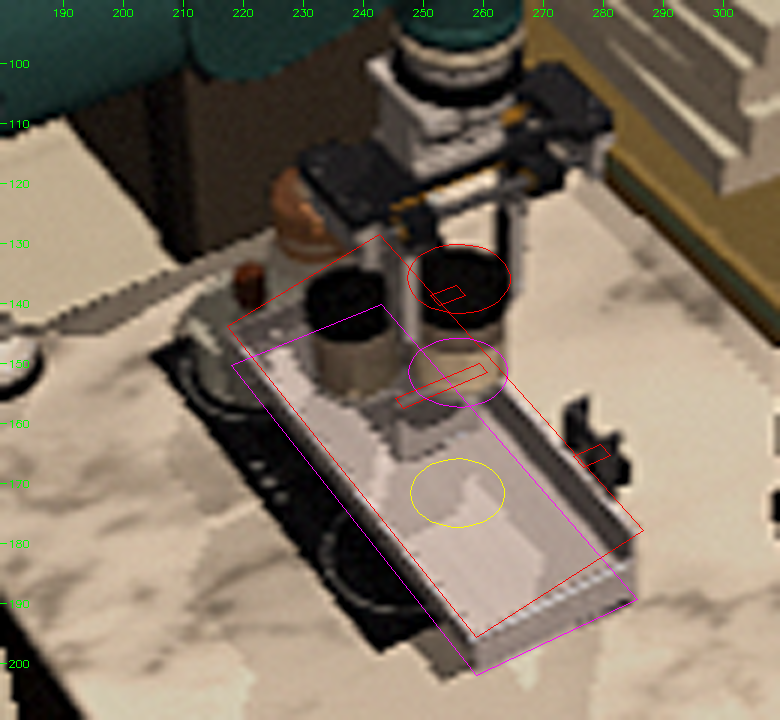

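Request:
send_rows:
  rows: [0,-1,-10,0,0,0,0.3,0,0,-20,0,0,0,0.3,0,0,-25,0,0,0,0.3,0,0,-25,0,0,0,0.3,0,0,-15,0,0,0,0.3,0,0,-8,0,0,0,0.3,0,0,-2,0,0,0,0.3,0,0,0,0,0,0,0.3]

```text
time: 49.1
tool_pos: [0.6148, 0.0569, 0.149]
ee_rot: [3.142, -0.002, -0.024]
wrist_force: [-0.8, 0.2, -2.6]
width: 0.0617
```

Request:
send_rows:
  rows: [0,0,-1,0,0,0,0.3,0,0,-1,0,0,0,0.3,0,0,-1,0,0,0,0.3,0,0,-1,0,0,0,0.3,0,0,-0.5,0,0,0,0.3,0,0,0,0,0,0,0.3,0,0,0,0,0,0,0.3,0,0,0,0,0,0,0.3]

```text
time: 50.1
tool_pos: [0.6143, 0.057, 0.1437]
ee_rot: [3.142, -0.0, -0.024]
wrist_force: [0.4, -0.5, -2.7]
width: 0.0614
```

Request:
send_rows:
  rows: [0,0,-0.5,0,0,0,0.3,0,0,-0.5,0,0,0,0.3,0,0,-0.5,0,0,0,0.3,0,0,-0.5,0,0,0,0.3,0,0,0,0,0,0,0.3,0,0,0,0,0,0,0.3,0,0,0,0,0,0,0.3,0,0,0,0,0,0,0.3]

```text
time: 51.1
tool_pos: [0.6143, 0.057, 0.1417]
ee_rot: [3.142, -0.0, -0.024]
wrist_force: [-0.6, -0.4, -2.6]
width: 0.0618
```

Request:
send_rows:
  rows: [0,0,-0.5,0,0,0,0.3,0,0,-0.5,0,0,0,0.3,0,0,0,0,0,0,0.3,0,0,0,0,0,0,0.3,0,0,0,0,0,0,0.3,0,0,0,0,0,0,0.3,0,0,0,0,0,0,0.3,0,0,0,0,0,0,0.3]

```text
time: 52.1
tool_pos: [0.6145, 0.057, 0.1414]
ee_rot: [-3.142, -0.001, -0.024]
wrist_force: [-3.0, 0.2, 5.9]
width: 0.0617
```

Contact. Release and lift.

Request:
send_rows:
  rows: [0,0,0.5,0,0,0,0.3,0,0,0,0,0,0,0.72,0,0,0,0,0,0,0.78,0,0,0,0,0,0,0.78,0,0,8,0,0,0,0.78,0,0,15,0,0,0,0.78,0,0,30,0,0,0,0.78,0,0,40,0,0,0,0.78]

```text
time: 53.1
tool_pos: [0.614, 0.057, 0.2353]
ee_rot: [3.142, 0.001, -0.024]
wrist_force: [-0.4, -0.2, -0.7]
width: 0.0733
```

Request:
send_rows:
  rows: [0,-10,20,0,0,0,1,-12,-30,0,0,0,0,1,-15,-35,0,0,0,0,1,-15,-35,0,0,0,0,1,-15,-35,0,0,0,0,1,-15,-35,0,0,0,0,1,-15,-30,0,0,0,1,-10,-20,0,0,0,0,1]

```text
invalid input
```

```bash
python3 jl.py 19 "[(.6165,.1862,.1),(.6145,.057,.1),(.4345,-.3655)]"
```

```text
[0.6139771  0.05698799 0.23534165] [ 3.14157710e+00  6.15618494e-04 -2.40780787e-02]
```

View pics/s19.png

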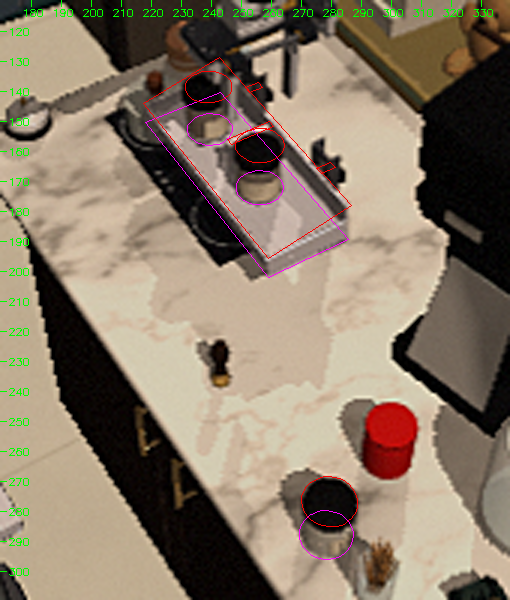

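View pics/t19.png

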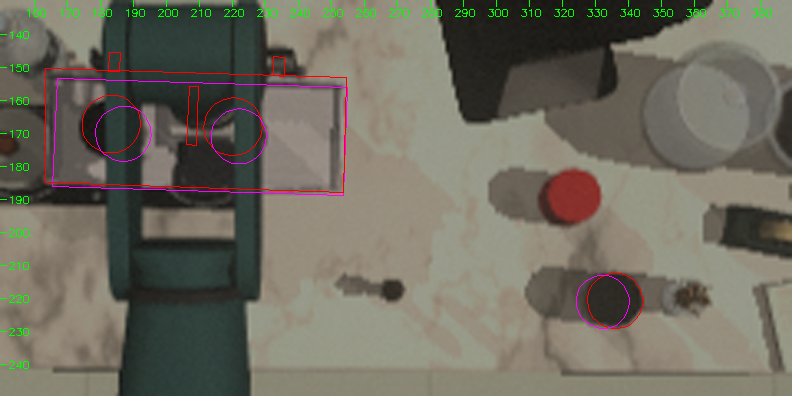

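Request:
send_rows:
  rows: [-5,-15,18,0,0,0,1,-15,-35,0,0,0,0,1,-18,-45,0,0,0,0,1,-20,-45,0,0,0,0,1,-20,-45,0,0,0,0,1,-20,-45,0,0,0,0,1,-20,-45,0,0,0,0,1,-20,-45,0,0,0,0,1]

```text
time: 54.2
tool_pos: [0.4744, -0.2648, 0.2518]
ee_rot: [-3.141, 0.001, -0.025]
wrist_force: [0.9, -0.3, -0.3]
width: 0.094
```

Request:
send_rows:
  rows: [-16,-40,-10,0,0,0,1,-14,-34,-20,0,0,0,1,-9,-22,-30,0,0,0,1,-3,-7,-30,0,0,0,1,0,0,-20,0,0,0,1,0,0,-15,0,0,0,1,0,0,0,0,0,0,1,0,0,0,0,0,0,1]

```text
time: 55.2
tool_pos: [0.4346, -0.3663, 0.1282]
ee_rot: [3.14, -0.001, -0.024]
wrist_force: [-0.9, 0.6, -0.6]
width: 0.094
```

```bash
python3 gj.py 20
```

```text
[ 0.43458486 -0.36634547  0.12816031] [ 3.14039520e+00 -1.12804416e-03 -2.38592290e-02]
```

View pics/s20.png

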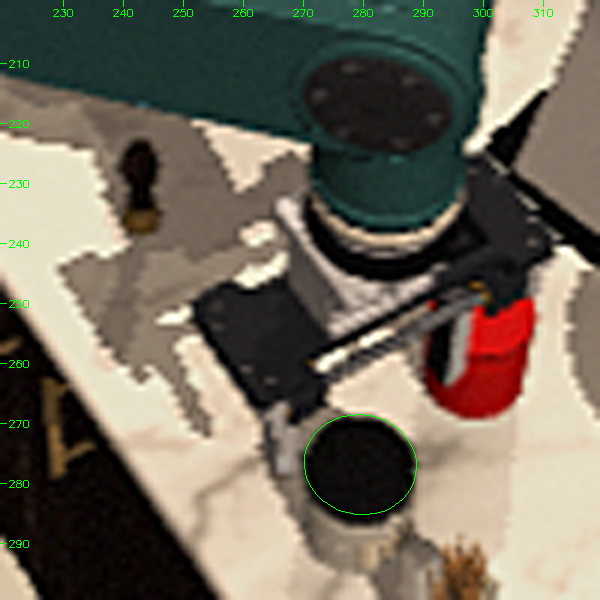

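Aligned. Descend 85 mm and grip.

Request:
send_rows:
  rows: [0,0,-10,0,0,0,1,0,0,-20,0,0,0,1,0,0,-20,0,0,0,1,0,0,-20,0,0,0,1,0,0,-10,0,0,0,1,0,0,-5,0,0,0,1,0,0,0,0,0,0,1,0,0,0,0,0,0,0.8]

```text
time: 56.25
tool_pos: [0.4348, -0.3665, 0.043]
ee_rot: [3.14, -0.001, -0.024]
wrist_force: [0.4, 0.7, -0.7]
width: 0.0875
```

Request:
send_rows:
  rows: [0,0,0,0,0,0,0.6,0,0,0,0,0,0,0.5,0,0,0,0,0,0,0.4,0,0,0,0,0,0,0.3,0,0,0,0,0,0,0.3,0,0,0,0,0,0,0.3,0,0,0,0,0,0,0.3,0,0,0,0,0,0,0.3]

```text
time: 57.25
tool_pos: [0.4347, -0.3662, 0.0425]
ee_rot: [3.141, -0.001, -0.024]
wrist_force: [1.6, 0.5, 1.6]
width: 0.0616
```

Request:
send_rows:
  rows: [0,0,5,0,0,0,0.3,0,0,15,0,0,0,0.3,0,0,30,0,0,0,0.3,0,0,35,0,0,0,0.3,0,0,35,0,0,0,0.3,5,10,35,0,0,0,0.3,10,20,35,0,0,0,0.3,15,30,20,0,0,0,0.3]

```text
time: 58.25
tool_pos: [0.4643, -0.3063, 0.255]
ee_rot: [3.139, -0.002, -0.026]
wrist_force: [0.9, -0.3, -2.4]
width: 0.0614
```

Request:
send_rows:
  rows: [20,40,0,0,0,0,0.3,20,40,0,0,0,0,0.3,22,45,0,0,0,0,0.3,22,45,0,0,0,0,0.3,22,45,0,0,0,0,0.3,20,37,0,0,0,0,0.3,14,25,0,0,0,0,0.3,8,12,0,0,0,0,0.3]

```text
time: 59.25
tool_pos: [0.6123, -0.0157, 0.2521]
ee_rot: [3.141, 0.001, -0.023]
wrist_force: [0.9, -0.7, -3.2]
width: 0.0611
```

```bash
sed -i 's/\.0433/.0425/g' tp.py; python3 tp.py 21
```

```text
[ 0.612312   -0.01573146  0.25208194] [ 3.14131278e+00  1.04326575e-03 -2.25043299e-02] [ 0.85550438 -0.7073714  -3.23129132] 0.06106513311500208
tcp in tray [  -0.3604506  -118.58611686    0.        ] jar bottom z 0.20958194282126083
```

View pics/s21.png

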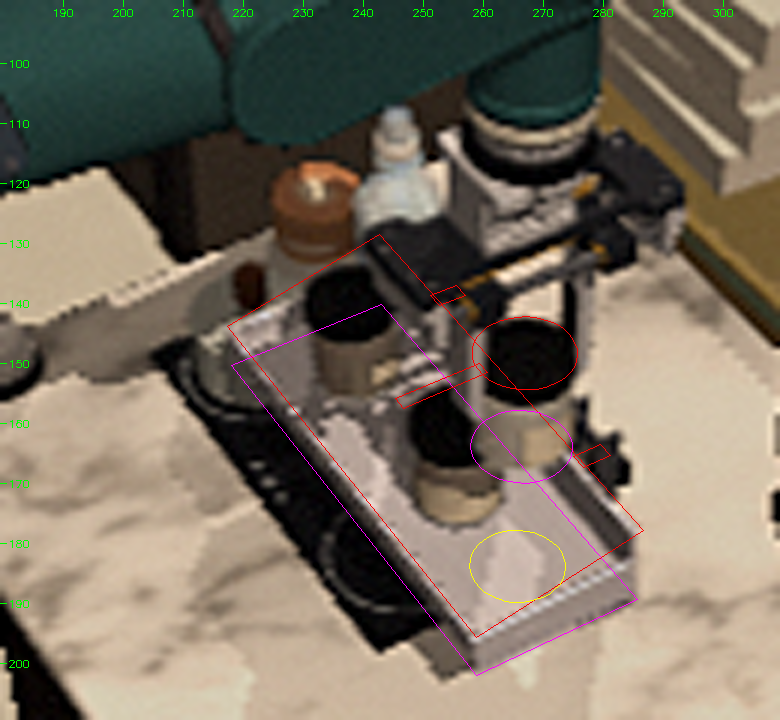

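View pics/t21.png

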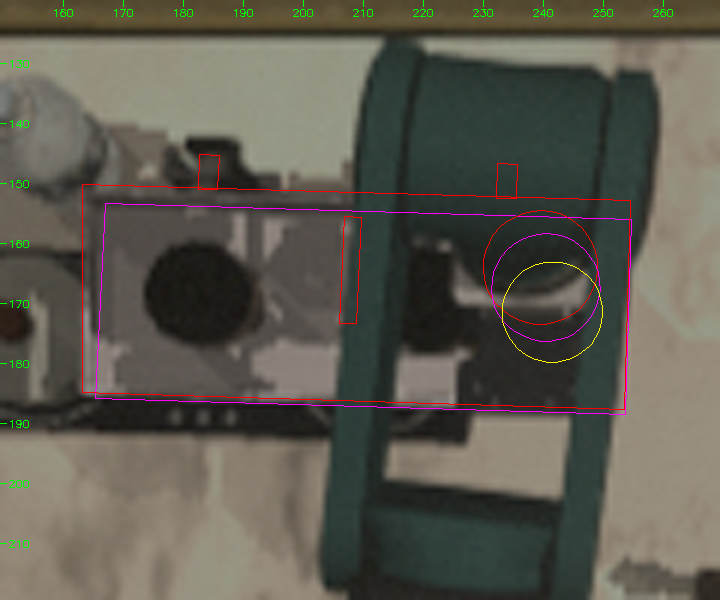

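Request:
send_rows:
  rows: [0,-1,-10,0,0,0,0.3,0,0,-20,0,0,0,0.3,0,0,-25,0,0,0,0.3,0,0,-25,0,0,0,0.3,0,0,-15,0,0,0,0.3,0,0,-8,0,0,0,0.3,0,0,-2,0,0,0,0.3,0,0,0,0,0,0,0.3]

```text
time: 60.35
tool_pos: [0.6127, -0.0181, 0.148]
ee_rot: [3.141, -0.002, -0.024]
wrist_force: [1.0, -0.4, -3.1]
width: 0.0615
```

Request:
send_rows:
  rows: [0,0,-1,0,0,0,0.3,0,0,-1,0,0,0,0.3,0,0,-1,0,0,0,0.3,0,0,-1,0,0,0,0.3,0,0,-1,0,0,0,0.3,0,0,-0.5,0,0,0,0.3,0,0,0,0,0,0,0.3,0,0,0,0,0,0,0.3]

```text
time: 61.35
tool_pos: [0.6123, -0.018, 0.1416]
ee_rot: [3.142, -0.0, -0.024]
wrist_force: [0.3, -1.0, -3.2]
width: 0.0616
```

Request:
send_rows:
  rows: [0,0,-0.5,0,0,0,0.3,0,0,-0.5,0,0,0,0.3,0,0,0,0,0,0,0.3,0,0,0,0,0,0,0.3,0,0,0,0,0,0,0.3,0,0,0,0,0,0,0.3,0,0,0,0,0,0,0.3,0,0,0,0,0,0,0.3]

```text
time: 62.35
tool_pos: [0.6123, -0.018, 0.1407]
ee_rot: [-3.142, -0.0, -0.024]
wrist_force: [0.6, -0.4, -1.5]
width: 0.0618
```

Request:
send_rows:
  rows: [0,0,-0.5,0,0,0,0.3,0,0,0,0,0,0,0.3,0,0,0,0,0,0,0.3,0,0,0,0,0,0,0.72,0,0,0,0,0,0,0.78,0,0,0,0,0,0,0.78,0,0,8,0,0,0,0.78,0,0,15,0,0,0,0.78]

```text
time: 63.35
tool_pos: [0.612, -0.018, 0.1634]
ee_rot: [-3.141, 0.001, -0.024]
wrist_force: [0.5, 0.2, 0.7]
width: 0.0731
```

Request:
send_rows:
  rows: [0,0,30,0,0,0,0.78,0,0,40,0,0,0,0.78,0,-5,30,0,0,0,0.78,-15,-30,0,0,0,0,0.78,-20,-40,0,0,0,0,0.78,-20,-45,0,0,0,0,0.78,-20,-45,0,0,0,0,0.78,-20,-45,0,0,0,0,0.78]

```text
time: 64.35
tool_pos: [0.5168, -0.2294, 0.2649]
ee_rot: [3.14, -0.002, -0.024]
wrist_force: [-0.9, 0.2, -0.2]
width: 0.0732
```

Request:
send_rows:
  rows: [-25,-40,0,0,0,0,0.78,-25,-40,0,0,0,0,0.78,-25,-40,0,0,0,0,0.78,-25,-30,0,0,0,0,0.78,0,0,0,0,0,0,0.78,0,0,0,0,0,0,0.78,0,0,0,0,0,0,0.78,0,0,0,0,0,0,0.78]

```text
time: 65.35
tool_pos: [0.418, -0.3771, 0.2633]
ee_rot: [3.142, -0.0, -0.022]
wrist_force: [0.1, 0.1, -0.0]
width: 0.0736
```

```bash
sed 's/^for n,c.*/for n,c in (("top",(115,125,255,245,5)),("scene",(170,110,300,230,5))):/' jl.py > jf.py; python3 jf.py 22 "[(.6165,.1862,.1),(.6145,.057,.1),(.6125,-.018,.1)]"; python3 jl.py 23
```

```text
[ 0.41804234 -0.37710702  0.2632914 ] [ 3.14154568e+00 -3.79436816e-04 -2.22211197e-02]
[ 0.41780406 -0.37735861  0.26313585] [-3.14154174e+00 -1.32823538e-04 -2.26968670e-02]
```

View pics/s22.png

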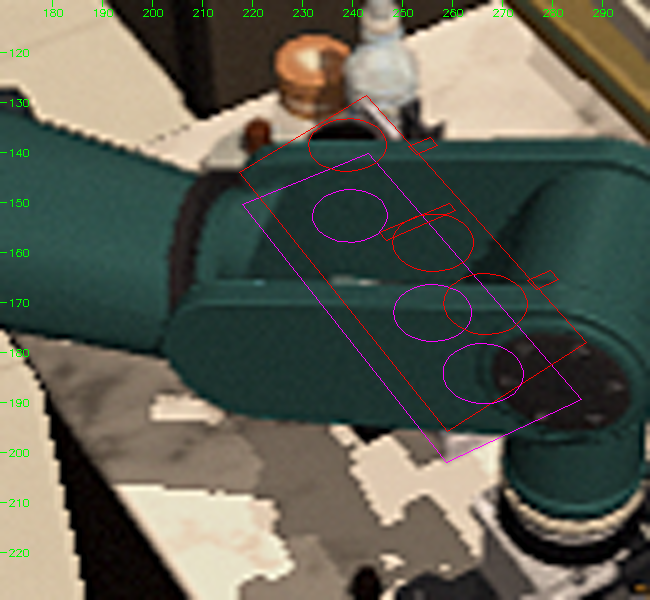

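View pics/t22.png

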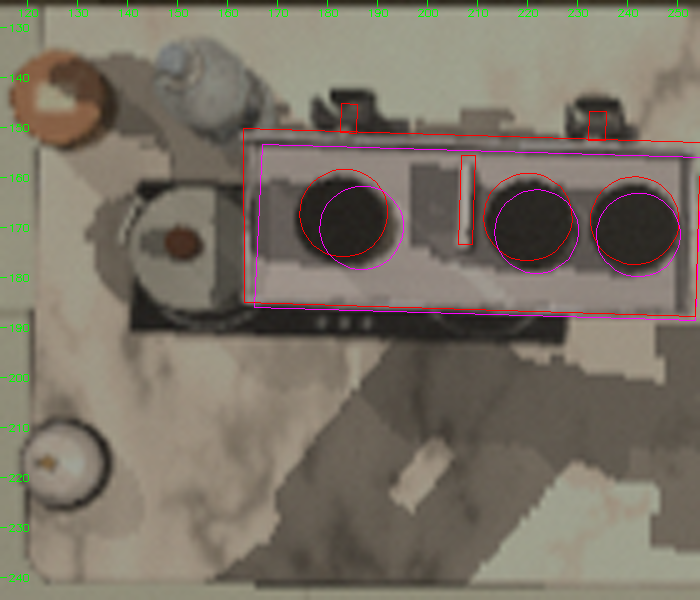

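View pics/s23.png

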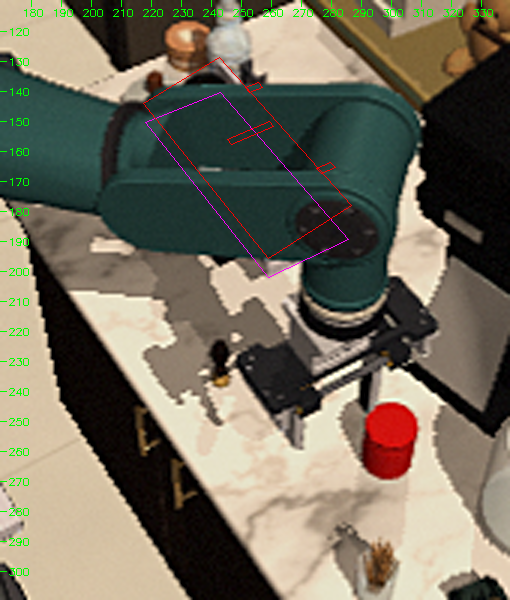

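Request:
send_rows:
  rows: [-25,-15,0,0,0,0,0.78,-30,-20,0,0,0,0,0.78,-30,-20,0,0,0,0,0.78,-30,-20,0,0,0,0,0.78,-30,-20,0,0,0,0,0.78,-30,-20,0,0,0,0,0.78,-20,-15,0,0,0,0,0.78,0,0,0,0,0,0,0.78]

```text
time: 66.55
tool_pos: [0.2212, -0.5086, 0.2627]
ee_rot: [-3.141, 0.0, -0.027]
wrist_force: [-0.2, 0.5, -0.4]
width: 0.0733
```

```bash
python3 jf.py 24 "[(.6165,.1862,.1),(.6145,.057,.1),(.6125,-.018,.1)]"; python3 - <<'E'
from ov import *
st=[.6785,.1013,-.0240]
c=tf(st,[(-.08,.215,0)])[0]; print(c)
s=snapshot("top"); crop(s,125,150,205,210,9,"t25",5,pot_l(s,(.6045,.3185))+[(proj(s,circ(c,.056,.008)),G)])
s=snapshot("scene"); cv2.imwrite("pics/full.png",s["color"][:,:,::-1])
E
```

```text
[ 0.22118205 -0.50859757  0.26272963] [-3.14097170e+00  1.54213912e-04 -2.67156027e-02]
[0.60368254 0.3181579  0.        ]
```

View pics/s24.png

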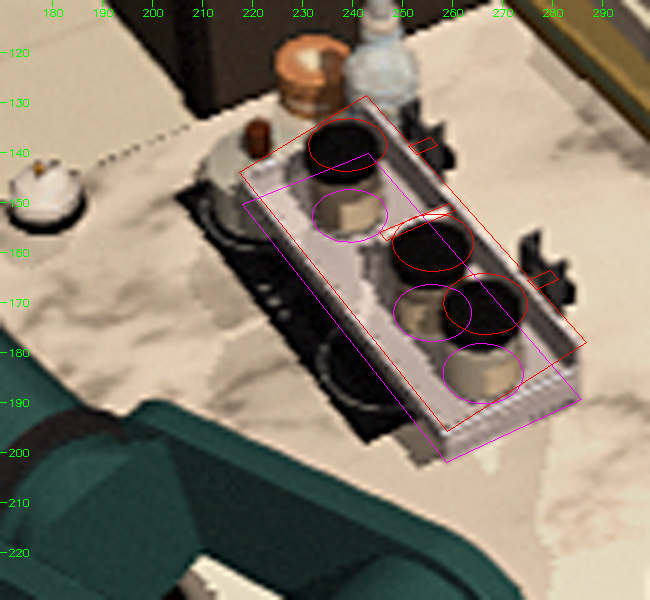

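View pics/t25.png

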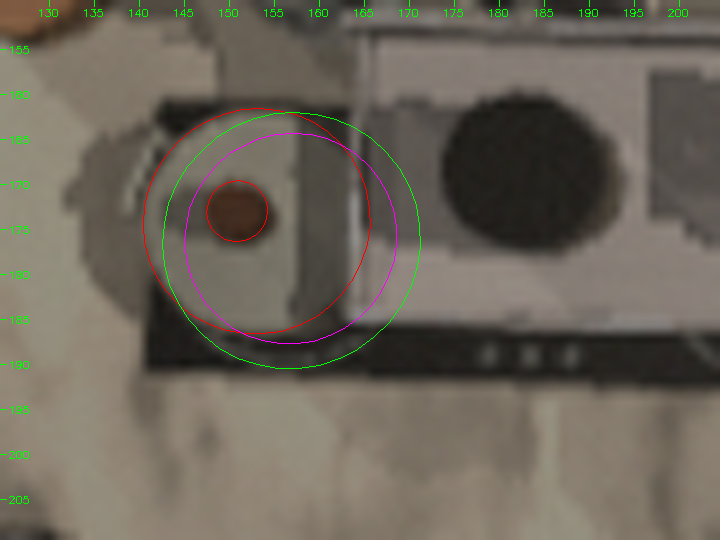

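View pics/full.png

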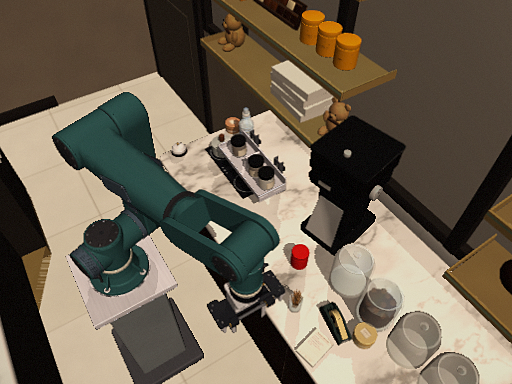

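```bash
python3 -c "
from bench import *
print(close_job())"
```

```text
the job is handed in; nothing more can be done
None
```

The job is done and handed in at about 67 s. No verdict was reported, so what follows is from my own checks.

- **Pot:** I slid it by its knob, without lifting, along the plate to the side ring. In the last top picture it sits within about 2 mm of the ring's centre.
- **Tray:** Both claws went into the upper slots without jamming and I pressed the tray past the catch. As a second check I pressed on the fin's top. There was no contact at the catch height, and it was firm at about 17 N near home height.
- **Tray height:** During pressing, the heights read 2–3 mm lower than my model. The cameras show the tray at the modelled home pose.
- **Jars:** Only three spread jars were on the counter. All three stand upright on the tray, one in the left bay and two in the right.
- **Knocked jar:** One jar was knocked against its neighbour during the run. I measured both again before gripping.
- **Other things:** The red jar, pick cup, bell and tape dispenser look unmoved. The stamp was hidden by the arm in the final scene picture, but it was in place in the picture before that.

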